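Stack and clamp a rock core slice for a load test

ROBOT

A 7-joint arm with a two-finger parallel gripper is mounted at the origin on a cart in front of the work surface, level with it; the furniture and walls round the work are solid. World frame = base frame: x ahead of the robot, y to its left, z up, the work surface at z = 0. Lengths are in m, angles in rad, forces in N, time in s.
With the tool pointing down it reaches from about 0.425 to 0.925 m from the base axis. Payload 6.8 kg.
Tool frame: the origin (TCP) lies on the centre line of the jaws, within the pads' length; the fingertips stand 19 mm ahead of it and the grasp point (between the pads) is the TCP (r.tip_extent is the y of the fingertips in the tool frame, in m); y points along the fingers, z is the direction in which the jaws open and shut, and the axes are right-handed (so a half turn about y gives the same grasp; the last joint's range is limited). The gripper opens to 85 mm and grips with 20 to 120 N. Pads are 22 mm wide; open, the fingers measure 114 mm over their backs; the gripper's body (76 mm by 85 mm) begins 54 mm behind the grasp point. The pads swing forward as they close: fully open they stand 13 mm farther back than shut.
Start: joints at [1.048, 0.477, 0.022, 1.555, -0.011, 1.109, -0.083], TCP at [0.272, -0.618, 0.25] pointing down, gripper open.
Joint ranges: [-2.96, 2.96], [-0.34, 2.1], [-1.41, 1.46], [0.24, 2.44], [-1.37, 4.51], [0.17, 1.92], [-2.96, 2.96]. Speed limits (rad/s): [2.39, 2.39, 3.14, 3.14, 3.14, 3.14, 3.14].

INTERFACE

Orientations are given as a rotation vector (axis times angle).
In Python, from bench import r gives the robot as it stands. The module is installed in compiled form; this text tells all that it offers.
- The arm moves only by the tool jog_arm, never from a script. Its argument "motion" is a list of rows, each a list of 3 entries, a list of its own where there are three numbers: the opening, from 0 (shut) to 1 (fully open), then the shift along the tool's x, y, z in m, then the turn, a rotation vector about the tool's x, y, z in degrees. A call has 1 to 10 rows; each row shifts and turns the commanded pose from where the row before left it, along the tool's axes as they then stand; what a row does not reach is not made up. A row lasts 1/12 s, in which the tool goes at most 41.7 mm and 7.16 degrees, less where a joint would pass 70% of its speed; a pose out of reach is approached as far as the arm can. A call with a gripper value outside its range is refused whole. The fingers move at their own pace and stop on an object; "force" is the grip in N (left out, the last holds). Time passes only in rows, so rows that do not move let the fingers close. It gives the time, the measured TCP pose, the force and the opening at its end, in the units of the state.
- r.get_obs(): the state, without advancing time (a new reading comes with each control period).
- r.grab_frame(name): name is "scene" or "side" or "wrist"; returns a dict with "image" (420x560x3 uint8, red, green, blue), "range_z" (420x560 float32, m along the optical axis (not along the pixel's ray), 0 where there is no reading), "fx", "fy", "cx", "cy" (pixels), "xyz" and "orientation" of the camera in the world. Camera axes: x right, y down, z forward; pixel columns grow to the right and rows downward; lengths in m; the calibration is good to about 2 mm. A picture is of the moment at which its call begins.
- r.hand_in(): hands the job in, once; it reports no verdict.
The state is a dict: "clock": time; "joints": joint angles; "qvel": joint speeds; "tau": joint torques, N m; "tcp_pos": TCP position; "orientation": TCP orientation; "contact_force": force on the tool from outside, world axes, zero at the start; "moment": the same for the moment, N m; "grip_width": finger opening in m.
Only numpy, scipy, OpenCV 4.12 (cv2) and the standard library are available. Lean on these libraries where they do the work, as an engineer would, in place of code of your own. Each camera call takes 0.05 s, during which the arm holds its last target.

TASK

Build the test stack on the blue base plate: take the three discs from their sloping cradles and lay them flat and centred inside the plate's white ring, one at a time: first the grey porous stone, on it the reddish-brown core slice, on that the green load cap. Then set the yellow yoke over the stack, a leg in each hole of the plate, its bar resting on the cap; leave all other things where they stand.

Things in the scene. Friction and masses are not known exactly. Their poses are not given: they have to be found in the camera images.
- stone_center (a point): porous stone, a grey disc with dark pores, 64 mm across and 18 mm thick; this point is the middle of the disc, 9 mm above its underside; z is the disc's axis, away from the cradle (up, once it lies flat). It may start on any of the three cradles, see cradle_0
- core_center (a point): slice of rock core, a reddish-brown disc with thin bands round its rim, 64 mm across and 18 mm thick; this point is the middle of the disc, 9 mm above its underside; z is the disc's axis, away from the cradle (up, once it lies flat). It may start on any of the three cradles, see cradle_0
- cap_center (a point): load cap, a green metal disc with a bright ring on its face, 64 mm across and 18 mm thick; this point is the middle of the disc, 9 mm above its underside; z is the disc's axis, away from the cradle (up, once it lies flat). It may start on any of the three cradles, see cradle_0
- cradle_0: fixed cradle, foot 90 x 56 mm; origin at its underside's middle, x to the high end. Deck slopes down 30 degrees towards -x; a disc lies flat on it, its underside's middle 50 mm above the origin. The deck is 40 mm wide (along y): the disc overhangs 12 mm on both sides, to be taken there across its width by a tool square to its face. Two pins, 14 mm tall, at the low end stop it sliding
- cradle_1: another cradle, like cradle_0
- cradle_2: another cradle, like cradle_0
- base_top (a point): fixed blue base plate of the clamp, 80 x 124 mm, 20 mm thick; this point is the middle of its top face, marked with a white dot; a thin white ring, 67 mm across, marks the place of the discs. z up; two through holes, 14 mm wide, lie at y = +42 and -42 mm. Behind it stands a bench centrifuge, 200 mm tall, over world x 0.51 to 0.89, y -0.16 to 0.12; beware with wide grippers
- yoke_grip (a point): loose yoke, an upside-down U: black knob 28 x 28 mm, 34 mm tall, to hold it by, on a yellow bar 100 mm long (along y), 16 wide, 12 tall, with two 8 mm steel legs at y = +42 and -42 mm. This point is the middle of the knob: 17 mm above the bar's top, 29 mm above its underside, 99 mm above the legs' feet. z up. It starts astride the holder; either way round fits the plate
- holder: fixed white block on a dark foot, 26 x 68 mm, 85 mm tall, that the yoke's bar rests on with a leg on either side (3 to 4 mm clear); origin under its middle, y along the bar
- vial: bystander, to be left alone: vial with white cap, 24 mm across, 50 mm tall; origin at the middle of its underside
- tape: bystander, to be left alone: roll of beige tape lying flat, 68 mm across, 19 mm tall; origin at the middle of its underside
- marker: bystander, to be left alone: pen, white with a red cap, 133 mm long, 14 mm thick, lying; origin at the middle of its underside
- bottle: bystander, to be left alone: bottle with blue cap and green contents, 68 mm across, 139 mm tall; origin at the middle of its underside
- tip_box: bystander, to be left alone: orange box with clear lid, 88 x 122 mm, 90 mm tall; origin at the middle of its underside
- small_timer: bystander, to be left alone: small white timer with a display, 55 x 65 mm, 18 mm tall; origin at the middle of its underside
Things that resemble listed ones, but are neither listed nor needed, are in the scene too. What is shaped like the part that bears cap_center but purple or turquoise is not meant.

How it is judged:
By the outcome, as a careful person would: the job done as asked, in the order asked, and still so for the second after the job is handed in, with the robot touching nothing.
It also fails if it takes over 72 s, if anything falls off the work surface, if the arm or the gripper's body presses on something with over 40 N, if the wrist force passes 120 N, or if a joint passes its speed limit or range.

## Working session

There is one attempt and no reset: what is moved stays moved. The work goes in short steps, Python scripts to look and compute and a tool call to move; the robot and the scene stay as the last step left them, time stands still between calls to the robot, and variables do not carry over. Pictures are saved under pics/ and viewed, and the job is handed in when it is done.

Besides the shell and the picture viewer there is one more tool, called as a command line: name --argument value ..., lists and objects as JSON in quotes. jog_arm: Moves the arm, as the interface text tells. Its arguments: {"type":"object","properties":{"motion":{"type":"array","items":{"type":"array"}},"force":{"type":"number"}},"required":["motion"]}

```bash
mkdir -p pics; ls; python3 - <<'E'
from bench import r
import cv2,numpy as np
o=r.get_obs()
for k,v in o.items(): print(k,np.round(v,4))
print(r.tip_extent)
for n in ["scene","side","wrist"]:
    f=r.grab_frame(n)
    cv2.imwrite(f"pics/a_{n}.png",f["image"][:,:,::-1])
    np.savez(f"a_{n}.npz",**f)
    print(n,f["fx"],f["fy"],f["cx"],f["cy"],f["xyz"],f["orientation"])
E
```

```text
pics
clock 0.0
joints [ 1.0479  0.4778  0.0223  1.5564 -0.0115  1.1093 -0.0831]
qvel [ 0.0008  0.0001  0.003  -0.0012 -0.0018  0.0008 -0.0003]
tau [-2.00000e-04 -5.96444e+01  1.60790e+00 -2.81197e+01  1.25000e-02
  9.30000e-03  0.00000e+00]
tcp_pos [ 0.2718 -0.6173  0.2493]
orientation [-0.4199  1.9948 -1.9913]
contact_force [ 0.2595 -0.2201 -0.334 ]
moment [ 0.0363  0.0185 -0.0346]
grip_width 0.0855
0.019
scene 524.3076264125352 524.3076264125352 270.52626815640906 212.21027823120457 [-0.34602316  1.15014209  0.88779886] [-0.75568215  2.32185039 -1.43454535]
side 415.4144858122852 415.4144858122852 275.6277241087812 208.02879668740843 [ 0.75749847 -0.76821851  1.32952924] [-2.64025103 -0.38182549  0.09463935]
wrist 353.9002889284047 353.9002889284047 282.885642431511 207.9441164372739 [ 0.33593472 -0.58902281  0.37250145] [ 2.43023025 -1.5848811  -0.22138765]
```

View pics/a_scene.png

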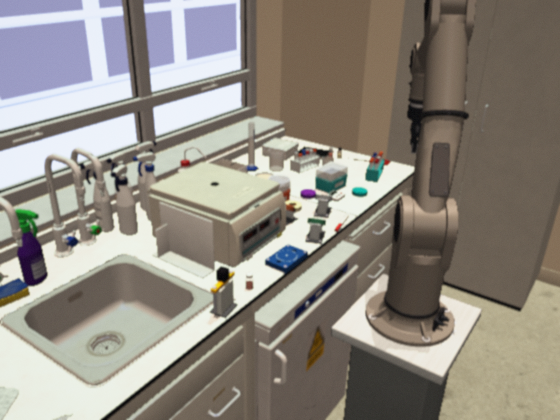

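View pics/a_side.png

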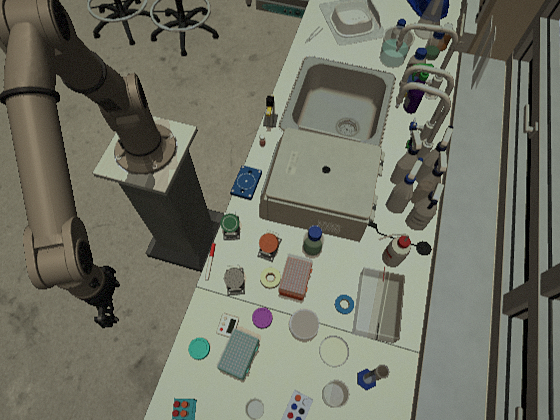

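View pics/a_wrist.png

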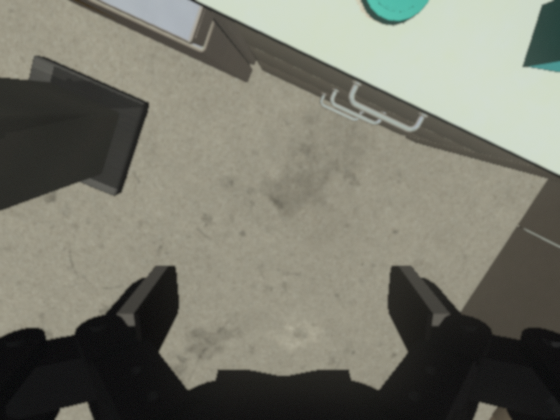

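Side view: green disc about (231,222), reddish disc (268,243), grey disc (235,275), blue plate (247,182), yoke on holder (269,105). Look-alikes: purple disc (262,317), turquoise disc (199,348), and other round things (grey lid (303,325), tape (270,277)). Next I crop closely and measure.

```bash
cat > h.py <<'E'
import numpy as np,cv2
from scipy.spatial.transform import Rotation as R
def load(n): return dict(np.load(n))
def ray(f,u,v):
    d=np.stack([(np.asarray(u,float)-f["cx"])/f["fx"],(np.asarray(v,float)-f["cy"])/f["fy"],np.ones(np.shape(u))],-1)
    return d@R.from_rotvec(f["orientation"]).as_matrix().T
def onplane(f,u,v,z):
    d=ray(f,u,v);p=f["xyz"];return p+d*((z-p[2])/d[...,2])[...,None]
def cloud(f):
    h,w=f["range_z"].shape
    v,u=np.mgrid[:h,:w]
    return f["xyz"]+ray(f,u,v)*f["range_z"][...,None]
def project(f,P):
    c=(np.asarray(P,float)-f["xyz"])@R.from_rotvec(f["orientation"]).as_matrix()
    return c[...,0]/c[...,2]*f["fx"]+f["cx"],c[...,1]/c[...,2]*f["fy"]+f["cy"]
def snap(name,tag):
    from bench import r
    f=r.grab_frame(name);np.savez(tag+".npz",**f);cv2.imwrite(f"pics/{tag}.png",f["image"][:,:,::-1]);return f
E
python3 - <<'E'
from h import *
f=load("a_side.npz")
im=f["image"][:,:,::-1][80:300,190:330]
cv2.imwrite("pics/a_side_crop.png",cv2.resize(im[60:],None,fx=4.5,fy=3.7*4.5/3.7*0+3.7,interpolation=cv2.INTER_CUBIC) if 0 else cv2.resize(im[60:],None,fx=3.7,fy=3.7,interpolation=cv2.INTER_CUBIC))
C=cloud(f)
for n,(u,v) in dict(green=(231,222),red=(268,243),grey=(235,275),plate=(247,182),knob=(269,98),vial=(263,142),tape=(270,277),bottle=(315,238),table=(290,215+45)).items():
    print(n,np.round(C[v,u],3))
E
```

```text
green [ 0.441 -0.234  0.062]
red [ 0.583 -0.272  0.065]
grey [ 0.516 -0.408  0.07 ]
plate [ 0.431 -0.042  0.014]
knob [0.424 0.266 0.131]
vial [0.438 0.137 0.028]
tape [ 0.616 -0.361 -0.001]
bottle [ 0.729 -0.243  0.137]
table [ 0.669 -0.315  0.081]
```

View pics/a_side_crop.png

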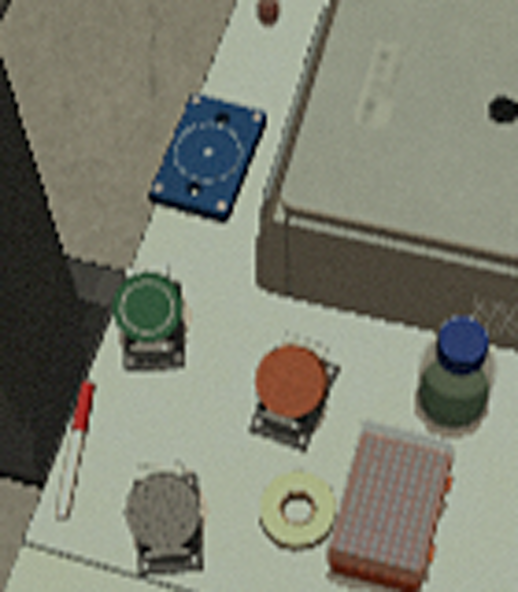

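The crop shows the green cap with a bright ring at crop (148,307), the reddish core at (290,380), the grey pored stone at (163,510), and the blue plate with its dot at (208,152). The choice is clear: purple and turquoise are the decoys.

```bash
python3 - <<'E'
from h import *
f=load("a_side.npz");C=cloud(f)
im=f["image"].astype(int);hsv=cv2.cvtColor(f["image"],cv2.COLOR_RGB2HSV)
H,W=hsv.shape[:2];v,u=np.mgrid[:H,:W]
def near(c,r): return (u-c[0])**2+(v-c[1])**2<r*r
h,s,val=[hsv[...,i].astype(int) for i in range(3)]
m={}
m["cap"]=near((231,222),13)&(h>50)&(h<90)&(s>60)
m["core"]=near((268,243),13)&((h<12))&(s>120)
m["stone"]=near((234,277),11)&(C[...,2]>0.04)
m["plate"]=near((247,182),25)&(h>95)&(h<120)&(s>110)
for k,mm in m.items():
    P=C[mm];P=P[np.abs(P[:,2]-np.median(P[:,2]))<0.03]
    c=P.mean(0)
    U,S,V=np.linalg.svd(P-c);n=V[2]*np.sign(V[2][2])
    print(k,mm.sum(),"center px",u[mm].mean().round(1),v[mm].mean().round(1),"mean",c.round(4),"n",n.round(3),"tilt",np.degrees(np.arccos(n[2])).round(1),"az",np.degrees(np.arctan2(n[1],n[0])).round(1),"res",(S[2]/len(P)**.5).round(4))
# plate dot
print("dot",onplane(f,np.array(190+208/3.7),np.array(140+152/3.7),0.02).round(4))
ys,xs=np.where(m["plate"]);q=cv2.convexHull(np.c_[xs,ys].astype(np.int32))
P=onplane(f,xs,ys,.02)[:,:2].astype(np.float32);print(cv2.minAreaRect(P))
mm=near((269,105),30)&(h>18)&(h<35)&(s>120);P=C[mm];print("bar",mm.sum(),P.mean(0).round(4));
P2=onplane(f,u[mm],v[mm],.097)[:,:2].astype(np.float32);print(cv2.minAreaRect(P2))
cv2.imwrite("pics/yoke0.png",cv2.resize(f["image"][80:150,235:305,::-1],None,fx=8,fy=8,interpolation=cv2.INTER_CUBIC))
E
```

```text
cap 210 center px 229.6 222.6 mean [ 0.4375 -0.2382  0.0646] n [ 0.174 -0.468  0.867] tilt 29.9 az -69.5 res 0.0032
core 292 center px 268.4 242.8 mean [ 0.5837 -0.2711  0.0643] n [-0.018 -0.485  0.874] tilt 29.0 az -92.2 res 0.0033
stone 346 center px 233.6 277.2 mean [ 0.5128 -0.4144  0.0644] n [ 0.153 -0.345  0.926] tilt 22.2 az -66.1 res 0.0047
plate 568 center px 245.8 182.2 mean [ 0.428  -0.046   0.0179] n [0.014 0.004 1.   ] tilt 0.9 az 17.5 res 0.0037
dot [ 0.4286 -0.0428  0.02  ]
((0.4283657371997833, -0.04630880802869797), (0.12899702787399292, 0.08247821033000946), 88.52677917480469)
bar 34 [0.4305 0.2405 0.0947]
((0.42684701085090637, 0.2608327567577362), (0.016397086903452873, 0.09590011835098267), 9.638694763183594)
```

View pics/yoke0.png

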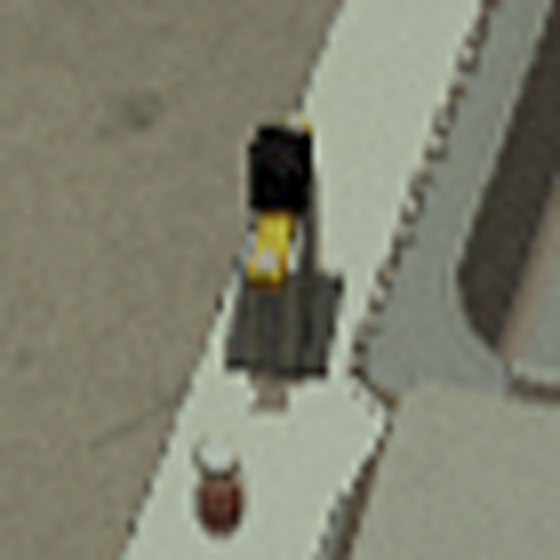

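```bash
cat >> h.py <<'E'
def pose():
    from bench import r
    o=r.get_obs();return np.array(o["tcp_pos"]),R.from_rotvec(o["orientation"]),o
def toolR(a,zdir):
    """a: pointing dir of fingers (tool y), zdir: jaw dir"""
    y=np.array(a,float);y/=np.linalg.norm(y);z=np.array(zdir,float);z-=y*(y@z);z/=np.linalg.norm(z)
    return R.from_matrix(np.c_[np.cross(y,z),y,z])
def plan(p0,R0,p1,R1,n=None,say=True):
    rel=R0.inv()*R1;w=rel.as_rotvec();ang=np.degrees(np.linalg.norm(w))
    d=R0.inv().apply(np.array(p1)-p0)
    if n is None: n=int(max(1,np.ceil(ang/6.9),np.ceil(np.linalg.norm(d)/0.039)))
    dw=np.round(np.degrees(w/n),2);Rr=R.from_rotvec(np.radians(dw))
    A=sum((Rr**k).as_matrix() if k else np.eye(3) for k in range(n))
    s=np.round(np.linalg.solve(A,d),4)
    if say: print(f"n={n} row: {s.tolist()}, {dw.tolist()}")
    return n,s,dw
E
python3 - <<'E'
from h import *
p,Rt,o=pose();print(Rt.as_matrix().round(3))
f=load("a_wrist.npz");print("cam in tool",Rt.inv().apply(f["xyz"]-p).round(4));print((Rt.inv()*R.from_rotvec(f["orientation"])).as_matrix().round(3))
E
```

```text
[[-0.915 -0.001  0.403]
 [-0.403  0.001 -0.915]
 [ 0.    -1.    -0.001]]
cam in tool [-0.0701 -0.123  -0.0003]
[[-0.     0.962  0.273]
 [-0.001 -0.273  0.962]
 [ 1.    -0.     0.001]]
```

```bash
python3 - <<'E'
from h import *
p,Rt,o=pose()
a=np.radians(-72);n=np.array([.5*np.cos(a),.5*np.sin(a),.866])
c=np.array([.511,-.410,.057]);z=[-np.sin(a),np.cos(a),0]
T=toolR(-n,z);t=c+.2*n;print(t)
plan(p,Rt,t,T)
E
```

```text
[ 0.5419017  -0.50510565  0.2302    ]
n=13 row: [-0.0184, 0.005, 0.016], [-1.69, -6.32, 1.87]
```

jog_arm --motion '[[1,[-0.0184,0.005,0.016],[-1.69,-6.32,1.87]],[1,[-0.0184,0.005,0.016],[-1.69,-6.32,1.87]],[1,[-0.0184,0.005,0.016],[-1.69,-6.32,1.87]],[1,[-0.0184,0.005,0.016],[-1.69,-6.32,1.87]],[1,[-0.0184,0.005,0.016],[-1.69,-6.32,1.87]],[1,[-0.0184,0.005,0.016],[-1.69,-6.32,1.87]],[1,[-0.0184,0.005,0.016],[-1.69,-6.32,1.87]],[1,[-0.0184,0.005,0.016],[-1.69,-6.32,1.87]],[1,[-0.0184,0.005,0.016],[-1.69,-6.32,1.87]],[1,[-0.0184,0.005,0.016],[-1.69,-6.32,1.87]]]'

```text
clock: 0.98
tcp_pos: [0.4999, -0.5655, 0.2213]
orientation: [-0.927, 1.447, -0.886]
contact_force: [0.8, -0.5, -0.2]
grip_width: 0.0854
```

jog_arm --motion '[[1,[-0.0184,0.005,0.016],[-1.69,-6.32,1.87]],[1,[-0.0184,0.005,0.016],[-1.69,-6.32,1.87]],[1,[-0.0184,0.005,0.016],[-1.69,-6.32,1.87]],[1,[0,0,0],[0,0,0]],[1,[0,0,0],[0,0,0]],[1,[0,0,0],[0,0,0]]]'

```text
clock: 1.48
tcp_pos: [0.5421, -0.5061, 0.2301]
orientation: [-1.008, 1.245, -0.575]
contact_force: [-0.4, 0.1, 0.0]
grip_width: 0.0854
```

```bash
python3 - <<'E'
from h import *
f=snap("wrist","w1")
p,Rt,o=pose();print(p.round(4),Rt.as_matrix().round(3),o["joints"],o["clock"],o["contact_force"])
E
```

```text
[ 0.5415 -0.5068  0.2303] [[ 0.265 -0.154  0.952]
 [-0.826  0.474  0.306]
 [-0.498 -0.867 -0.002]] [ 0.92465886  0.91762593 -0.37008029  0.93246231 -0.00604494  1.76056392
  0.93944201] 1.5333 [-0.48865174  0.11164396  0.45496144]
```

View pics/w1.png

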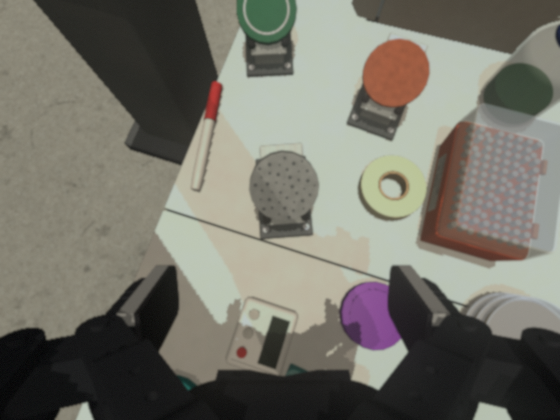

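Wrist view: stone at (284,187) on its cradle with the foot to (285,222), core at (396,72), cap at (267,8) partly cut off, purple decoy at (375,315), and pen at (207,135).

```bash
cat >> h.py <<'E'
def disc(f,seed,R0=0.036,iters=6,ndir=None):
    """plane fit & centre of disc top around seed point(world)"""
    C=cloud(f).reshape(-1,3);C=C[f["range_z"].ravel()>0]
    c=np.array(seed,float);n=np.array(ndir if ndir is not None else [.15,-.47,.867])
    for i in range(iters):
        D=C-c;t=D@n;rad=np.linalg.norm(D-np.outer(t,n),axis=1)
        P=C[(np.abs(t)<(.012 if i<2 else .004))&(rad<R0)]
        q=P.mean(0);nn=np.linalg.svd(P-q,full_matrices=False)[2][2];n=nn*np.sign(nn[2]);c=q
    return c,n,len(P)
E
python3 - <<'E'
from h import *
f=load("w1.npz");C=cloud(f)
for k,(u,v) in dict(stone=(284,187),core=(396,72),cap=(267,12)).items():
    c,n,N=disc(f,C[v,u]);uu,vv=project(f,c)
    print(k,C[v,u].round(4),c.round(4),n.round(3),"tilt",np.degrees(np.arccos(n[2])).round(1),"az",np.degrees(np.arctan2(n[1],n[0])).round(1),N,uu.round(1),vv.round(1))
hsv=cv2.cvtColor(f["image"],cv2.COLOR_RGB2HSV)
cv2.imwrite("pics/w1c.png",cv2.resize(f["image"][130:250,220:350,::-1],None,fx=5,fy=5,interpolation=cv2.INTER_CUBIC))
cv2.imwrite("pics/w1d.png",cv2.resize(f["image"][0:145,220:440,::-1],None,fx=3.6,fy=3.6,interpolation=cv2.INTER_CUBIC))
E
```

```text
stone [ 0.5145 -0.4158  0.0651] [ 0.5137 -0.4149  0.065 ] [ 0.187 -0.464  0.866] tilt 30.0 az -68.0 3758 283.4 185.8
core [ 0.5832 -0.269   0.065 ] [ 0.5825 -0.2693  0.0646] [-0.045 -0.501  0.864] tilt 30.2 az -95.1 3596 395.1 72.3
cap [ 0.4389 -0.2391  0.0626] [ 0.4396 -0.245   0.0594] [ 0.188 -0.492  0.85 ] tilt 31.8 az -69.1 2217 266.0 19.0
```

View pics/w1c.png

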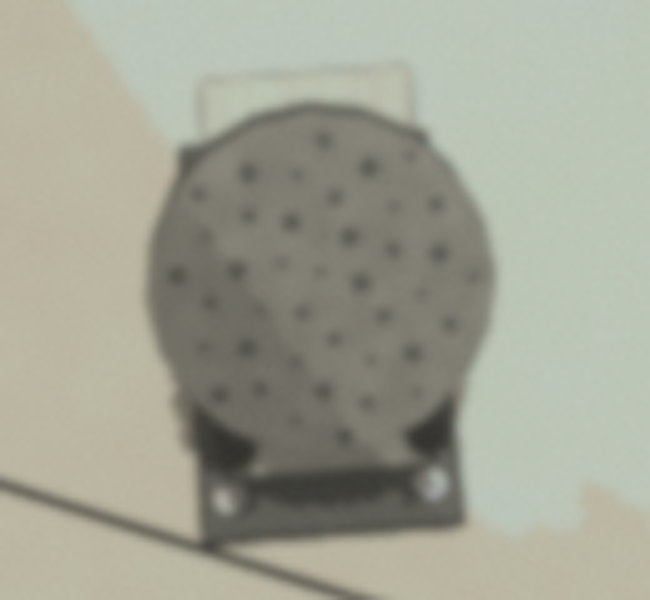

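View pics/w1d.png

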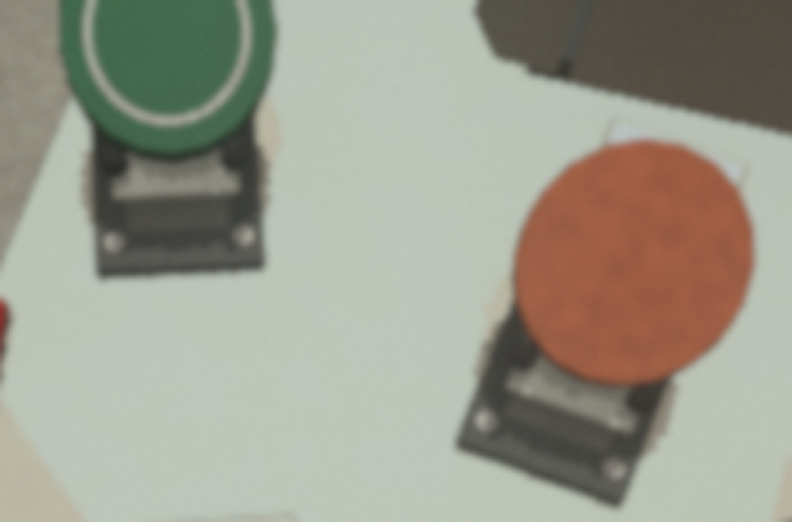

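```bash
cat >> h.py <<'E'
def discpose(top,n):
    n=np.array(n)/np.linalg.norm(n);a=np.arctan2(n[1],n[0]);n=np.array([.5*np.cos(a),.5*np.sin(a),.866])
    return np.array(top)-.009*n,n,toolR(-n,[-np.sin(a),np.cos(a),0])
E
python3 - <<'E'
from h import *
p,Rt,o=pose()
c,n,T=discpose([.5137,-.4149,.065],[.187,-.464,.866]);print(c)
plan(p,Rt,c+.072*n,T,5)
plan(c+.072*n,T,c+.012*n,T,4)
E
```

```text
[ 0.51201789 -0.41072621  0.057206  ]
n=5 row: [-0.0001, 0.0256, 0.0012], [-0.39, -0.72, 0.02]
n=4 row: [0.0, 0.015, 0.0], [0.0, 0.0, 0.0]
```

jog_arm --motion '[[1,[-0.0001,0.0256,0.0012],[-0.39,-0.72,0.02]],[1,[-0.0001,0.0256,0.0012],[-0.39,-0.72,0.02]],[1,[-0.0001,0.0256,0.0012],[-0.39,-0.72,0.02]],[1,[-0.0001,0.0256,0.0012],[-0.39,-0.72,0.02]],[1,[-0.0001,0.0256,0.0012],[-0.39,-0.72,0.02]],[1,[0,0,0],[0,0,0]],[1,[0,0,0],[0,0,0]]]'

```text
clock: 2.12
tcp_pos: [0.5253, -0.4435, 0.1196]
orientation: [-1.044, 1.205, -0.518]
contact_force: [-0.3, 0.1, 0.5]
grip_width: 0.0852
```

```bash
python3 - <<'E'
from h import *
f=snap("wrist","w2")
p,Rt,o=pose()
C=cloud(f)
c,n,N=disc(f,[.5137,-.4149,.065]);print(c.round(4),n.round(3),N)
c,n,T=discpose([.5137,-.4149,.065],[.187,-.464,.866])
print("centre in tool",Rt.inv().apply(c-p).round(4))
plan(p,Rt,c+.012*n,T,4)
E
```

```text
[ 0.5135 -0.4143  0.0654] [ 0.188 -0.46   0.868] 9496
centre in tool [ 0.      0.0736 -0.0006]
n=4 row: [0.0, 0.0154, -0.0001], [-0.02, 0.01, 0.01]
```

View pics/w2.png

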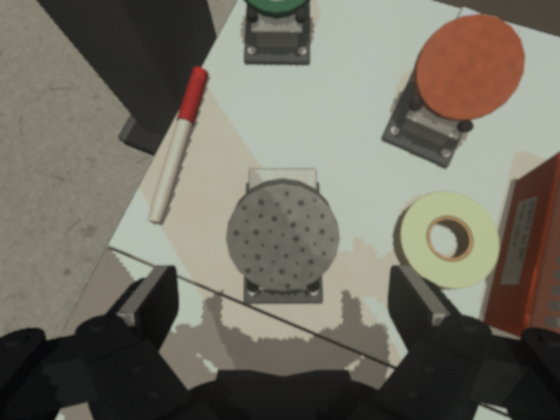

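The stone at (283,235) sits midway between the jaws, square to the cradle. Descend and grip.

jog_arm --motion '[[1,[0,0.0154,0],[0,0,0]],[1,[0,0.0154,0],[0,0,0]],[1,[0,0.0154,0],[0,0,0]],[1,[0,0.0154,0],[0,0,0]],[1,[0,0,0],[0,0,0]],[0,[0,0,0],[0,0,0]],[0,[0,0,0],[0,0,0]],[0,[0,0,0],[0,0,0]],[0,[0,0,0],[0,0,0]],[0,[0,0,0],[0,0,0]]]' --force 40

```text
clock: 3.0
tcp_pos: [0.5147, -0.4171, 0.0691]
orientation: [-1.047, 1.202, -0.521]
contact_force: [-3.9, -3.0, 5.6]
grip_width: 0.0622
```

```bash
python3 - <<'E'
from h import *
from bench import r
p,Rt,o=pose();print(p,o["grip_width"],o["contact_force"],o["moment"],r.tip_extent,o["clock"])
snap("wrist","w3")
E
```

```text
[ 0.51474186 -0.41713692  0.06908367] 0.06219122806706618 [-3.93332653 -2.96742656  5.56981183] [-0.39691101  0.85268426  0.5545904 ] 0.019 3.0
```

View pics/w3.png

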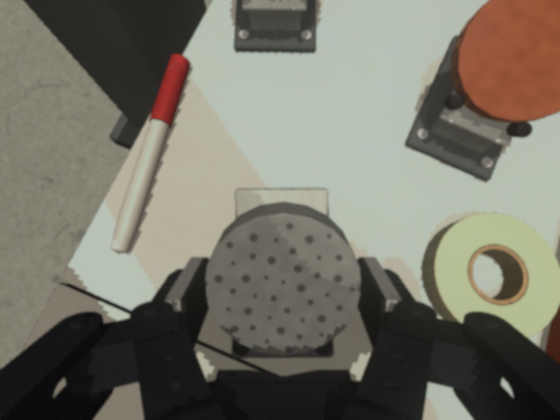

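```bash
python3 - <<'E'
from h import *
p,Rt,o=pose()
n=-Rt.as_matrix()[:,1]
q=p+.08*n;print(q)
plan(p,Rt,q,Rt,4)
T=toolR([0,0,-1],[1,0,0])
t=np.array([.428,-.10,.26])
N,s,w=plan(q,Rt,t,T)
# trace
P=q.copy();Rr=Rt
for k in range(N):
    P=P+Rr.apply(s);Rr=Rr*R.from_rotvec(np.radians(w));print(P.round(3),end=' ')
E
```

```text
[ 0.52961949 -0.45405119  0.13843834]
n=4 row: [-0.0, -0.02, -0.0], [0.0, 0.0, 0.0]
n=10 row: [-0.0393, -0.0012, -0.0029], [0.57, 2.15, -2.95]
[ 0.514 -0.424  0.159] [ 0.5   -0.393  0.178] [ 0.487 -0.36   0.195] [ 0.475 -0.325  0.21 ] [ 0.464 -0.29   0.223] [ 0.454 -0.253  0.235] [ 0.445 -0.216  0.244] [ 0.438 -0.178  0.252] [ 0.433 -0.139  0.257] [ 0.428 -0.1    0.26 ]
```

jog_arm --motion '[[0,[0,-0.02,0],[0,0,0]],[0,[0,-0.02,0],[0,0,0]],[0,[0,-0.02,0],[0,0,0]],[0,[0,-0.02,0],[0,0,0]]]'

```text
clock: 3.38
tcp_pos: [0.5308, -0.453, 0.1382]
orientation: [-1.046, 1.2, -0.521]
contact_force: [0.0, 0.4, -1.7]
grip_width: 0.062
```

```bash
python3 - <<'E'
from h import *
p,Rt,o=pose();print(p,o["grip_width"],o["contact_force"])
T=toolR([0,0,-1],[1,0,0])
plan(p,Rt,[.428,-.10,.26],T,14)
E
```

```text
[ 0.53076386 -0.45303867  0.13817872] 0.061985255238465986 [ 0.0218646   0.39045418 -1.68149948]
n=14 row: [-0.028, -0.0011, -0.0023], [0.4, 1.54, -2.11]
```

jog_arm --motion '[[0,[-0.028,-0.0011,-0.0023],[0.4,1.54,-2.11]],[0,[-0.028,-0.0011,-0.0023],[0.4,1.54,-2.11]],[0,[-0.028,-0.0011,-0.0023],[0.4,1.54,-2.11]],[0,[-0.028,-0.0011,-0.0023],[0.4,1.54,-2.11]],[0,[-0.028,-0.0011,-0.0023],[0.4,1.54,-2.11]],[0,[-0.028,-0.0011,-0.0023],[0.4,1.54,-2.11]],[0,[-0.028,-0.0011,-0.0023],[0.4,1.54,-2.11]],[0,[-0.028,-0.0011,-0.0023],[0.4,1.54,-2.11]],[0,[-0.028,-0.0011,-0.0023],[0.4,1.54,-2.11]],[0,[-0.028,-0.0011,-0.0023],[0.4,1.54,-2.11]]]'

```text
clock: 4.22
tcp_pos: [0.4444, -0.209, 0.2461]
orientation: [-1.168, 1.215, -1.013]
contact_force: [1.1, 0.0, -0.6]
grip_width: 0.062
```

jog_arm --motion '[[0,[-0.028,-0.0011,-0.0023],[0.4,1.54,-2.11]],[0,[-0.028,-0.0011,-0.0023],[0.4,1.54,-2.11]],[0,[-0.028,-0.0011,-0.0023],[0.4,1.54,-2.11]],[0,[-0.028,-0.0011,-0.0023],[0.4,1.54,-2.11]],[0,[0,0,0],[0,0,0]],[0,[0,0,0],[0,0,0]],[0,[0,0,0],[0,0,0]]]'

```text
clock: 4.8
tcp_pos: [0.4282, -0.0998, 0.2601]
orientation: [-1.208, 1.209, -1.207]
contact_force: [-0.7, -0.8, -0.3]
grip_width: 0.0622
```

```bash
python3 - <<'E'
from h import *
f=snap("wrist","w4")
p,Rt,o=pose();print(p.round(4),Rt.as_matrix().round(3),o["joints"].round(2) if hasattr(o["joints"],'round') else o["joints"],o["clock"],o["contact_force"])
E
```

```text
[ 0.428  -0.1004  0.2597] [[-0.    -0.     1.   ]
 [-1.     0.002 -0.   ]
 [-0.002 -1.    -0.   ]] [ 0.59  0.11 -0.53  2.05  0.06  1.    0.03] 4.85 [-0.04039205  0.22186995 -1.37912481]
```

View pics/w4.png

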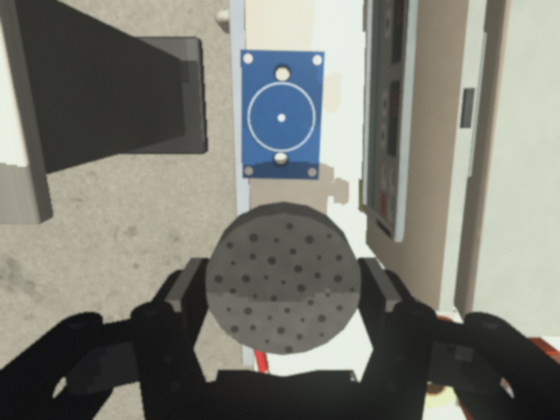

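Held stone at (284,278); plate dot at (281,117), holes at (282,73) and (280,158), ring clear. Now I measure all of these.

```bash
python3 - <<'E'
from h import *
from bench import r
f=load("w4.npz");p,Rt,o=pose()
im=f["image"].astype(int);hsv=cv2.cvtColor(f["image"],cv2.COLOR_RGB2HSV)
v,u=np.mgrid[:420,:560]
white=((hsv[...,1]<90)&(hsv[...,2]>120)).astype(np.uint8)
dot=(white>0)&((u-281)**2+(v-117)**2<64)
uc,vc=u[dot].mean(),v[dot].mean();print("dot",uc,vc,onplane(f,uc,vc,.02).round(4))
d=np.hypot(u-uc,v-vc);ring=(white>0)&(d>28)&(d<37)
P=onplane(f,u[ring],v[ring],.02)[:,:2];A=np.c_[2*P,np.ones(len(P))];s=np.linalg.lstsq(A,(P**2).sum(1),rcond=None)[0]
print("ring",s[:2],2*np.sqrt(s[2]+s[0]**2+s[1]**2))
for h in [(282,73),(280,158)]:
    m=((u-h[0])**2+(v-h[1])**2<12**2)&~((hsv[...,0]>95)&(hsv[...,0]<125)&(hsv[...,1]>120))
    print("hole",u[m].mean(),v[m].mean(),m.sum(),onplane(f,u[m].mean(),v[m].mean(),.02).round(4))
blue=((hsv[...,0]>95)&(hsv[...,0]<125)&(hsv[...,1]>120)&(u>230)&(u<340)&(v<190))
ys,xs=np.where(blue);print(cv2.minAreaRect(onplane(f,xs,ys,.02)[:,:2].astype(np.float32)))
C=cloud(f);print("plate z depth",np.median(C[100:110,260:300,2]))
# disc in tool
L=Rt.inv().apply(C.reshape(-1,3)-p).reshape(C.shape)
m=(np.abs(L[...,1])<.03)&(np.hypot(L[...,0],L[...,2])<.036)&(f["range_z"]>0)&(v<350)
c,n,N=disc(f,C[290,284],ndir=[0,0,1]);print("disc top in tool",Rt.inv().apply(c-p).round(4),n.round(3),N)
# edges by colour? circle fit from boundary of top face
D=(C-c)@n;mm=(np.abs(D)<.003)&(np.linalg.norm(C-c,axis=-1)<.04)
x=L[mm];print("extent x",x[:,0].min(),x[:,0].max(),"z",x[:,2].min(),x[:,2].max())
cn,_=cv2.findContours(mm.astype(np.uint8),cv2.RETR_EXTERNAL,cv2.CHAIN_APPROX_NONE);k=max(cn,key=len)[:,0]
Q=L[k[:,1],k[:,0]];Q=Q[(np.abs(Q[:,2])<.026)][:,[0,2]];A=np.c_[2*Q,np.ones(len(Q))];s=np.linalg.lstsq(A,(Q**2).sum(1),rcond=None)[0];print("circ",s[:2],np.sqrt(s[2]+s[:2]@s[:2]))
E
```

```text
dot 281.046875 117.234375 [ 0.4272 -0.0396  0.02  ]
ring [ 0.42718131 -0.03987559] 0.06553612165471497
hole 282.06666666666666 73.74848484848485 330 [0.4282 0.001  0.02  ]
hole 280.2932551319648 158.40762463343108 341 [ 0.4264 -0.0806  0.02  ]
((0.4270591735839844, -0.03877982124686241), (0.11850421875715256, 0.07635115087032318), 88.82644653320312)
plate z depth 0.01968958541956342
disc top in tool [-0.0029  0.0042  0.0004] [ 0.    -0.003  1.   ] 18182
extent x -0.03277405897751009 0.031125886966369164 z -0.03727857044180138 0.03832586809607522
circ [-0.00083199  0.00041543] 0.03145802724312392
```

jog_arm --motion '[[0,[-0.002,0.028,0],[0,0,0]],[0,[-0.002,0.028,0],[0,0,0]],[0,[-0.002,0.028,0],[0,0,0]],[0,[-0.002,0.028,0],[0,0,0]],[0,[-0.002,0.028,0],[0,0,0]],[0,[0,0,0],[0,0,0]],[0,[0,0,0],[0,0,0]]]'

```text
clock: 5.43
tcp_pos: [0.4265, -0.0898, 0.1183]
orientation: [-1.21, 1.215, -1.205]
contact_force: [0.2, 0.2, -0.4]
grip_width: 0.0621
```

```bash
cat >> h.py <<'E'
def platefind(f,z=.02,seed=(.4275,-.041)):
    hsv=cv2.cvtColor(f["image"],cv2.COLOR_RGB2HSV);v,u=np.mgrid[:420,:560]
    white=((hsv[...,1]<100)&(hsv[...,2]>110))
    P=onplane(f,u,v,z)[...,:2]
    c=np.array(seed)
    for _ in range(3):
        d=np.linalg.norm(P-c,axis=-1);m=white&(d<.006)
        if m.sum()>3:c=P[m].mean(0)
    dot=c.copy();
    for _ in range(3):
        d=np.linalg.norm(P-c,axis=-1);m=white&(d>.030)&(d<.0355);Q=P[m]
        s=np.linalg.lstsq(np.c_[2*Q,np.ones(len(Q))],(Q**2).sum(1),rcond=None)[0];c=s[:2]
    return dot,c,2*np.sqrt(s[2]+c@c),m.sum()
E
python3 - <<'E'
from h import *
f=snap("wrist","w5")
p,Rt,o=pose();print(p.round(4),o["clock"])
print(platefind(f)); print(platefind(load("w4.npz"))); 
g=load("a_side.npz");print("side",platefind(g))
E
```

```text
[ 0.4277 -0.0898  0.1196] 5.4833
(array([ 0.42734846, -0.03952344]), array([ 0.42738359, -0.03943172]), np.float64(0.06552480896117585), np.int64(1606))
(array([ 0.42724169, -0.0395946 ]), array([ 0.42722789, -0.03969069]), np.float64(0.06549796481643878), np.int64(878))
side (array([ 0.42707761, -0.04063927]), array([ 0.42606448, -0.04097253]), np.float64(0.06497958001711257), np.int64(32))
```

View pics/w5.png

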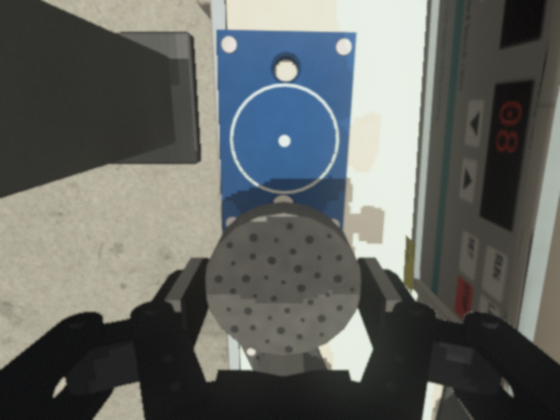

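jog_arm --motion '[[0,[-0.0165,0,-0.0002],[0,0,0]],[0,[-0.0165,0.01,-0.0002],[0,0,0]],[0,[-0.0164,0.02,0],[0,0,0]],[0,[0,0.02,0],[0,0,0]],[0,[0,0.015,0],[0,0,0]],[0,[0,0.004,0],[0,0,0]],[0,[0,0.002,0],[0,0,0]],[0,[0,0,0],[0,0,0]],[0,[0,0,0],[0,0,0]]]'

```text
clock: 6.23
tcp_pos: [0.4278, -0.0398, 0.0494]
orientation: [-1.207, 1.209, -1.208]
contact_force: [-0.3, 0.0, -0.7]
grip_width: 0.0622
```

```bash
python3 - <<'E'
from h import *
f=snap("wrist","w6")
p,Rt,o=pose();print(p.round(4),o["clock"],o["contact_force"]);print(Rt.as_matrix().round(3))
E
```

```text
[ 0.4276 -0.0397  0.0493] 6.2833 [-0.47822909 -0.48614397 -0.75671078]
[[ 0.     0.001  1.   ]
 [-1.     0.002  0.   ]
 [-0.002 -1.     0.001]]
```

View pics/w6.png

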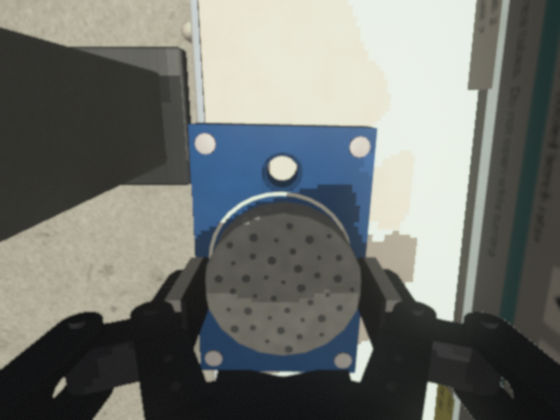

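jog_arm --motion '[[0,[0.0007,0.002,-0.0006],[0,0,0]],[0,[0,0.0015,0],[0,0,0]],[0,[0,0.0015,0],[0,0,0]],[0,[0,0.001,0],[0,0,0]],[0,[0,0,0],[0,0,0]],[0,[0,0,0],[0,0,0]]]'

```text
clock: 6.78
tcp_pos: [0.4259, -0.04, 0.0421]
orientation: [-1.209, 1.211, -1.206]
contact_force: [-1.3, -0.0, 0.8]
grip_width: 0.0624
```

jog_arm --motion '[[0,[0,0.0008,0],[0,0,0]],[0,[0,0.0004,0],[0,0,0]],[0,[0,0,0],[0,0,0]]]'

```text
clock: 7.03
tcp_pos: [0.426, -0.0401, 0.0419]
orientation: [-1.21, 1.21, -1.207]
contact_force: [-5.2, 0.4, 18.6]
grip_width: 0.0621
```

```bash
python3 - <<'E'
from h import *
for i in range(4):
    f=snap("wrist","w7")
    p,Rt,o=pose();print(p.round(4),o["clock"],np.round(o["contact_force"],2))
cv2.imwrite("pics/w7c.png",cv2.resize(f["image"][120:380,180:380,::-1],None,fx=2.3,fy=2.3,interpolation=cv2.INTER_CUBIC))
E
```

```text
[ 0.426  -0.04    0.0419] 7.0833 [-6.06 -0.08 19.25]
[ 0.426  -0.04    0.0419] 7.1333 [-5.39  0.26 19.84]
[ 0.426  -0.04    0.0419] 7.1833 [-5.86  0.19 18.68]
[ 0.426  -0.04    0.0419] 7.2333 [-6.85  0.08 18.97]
```

View pics/w7c.png

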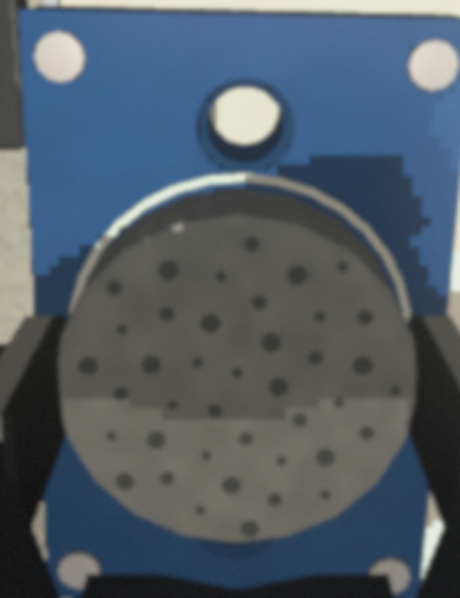

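```bash
cat >> h.py <<'E'
def overlay(f,circs,box,fx,name):
    """circs: list of (cx,cy,z,rad,bgr)"""
    u0,v0,u1,v1=box;im=cv2.resize(f["image"][v0:v1,u0:u1,::-1],None,fx=fx,fy=fx,interpolation=cv2.INTER_CUBIC)
    t=np.linspace(0,2*np.pi,200)
    for cx,cy,z,rad,col in circs:
        uu,vv=project(f,np.c_[cx+rad*np.cos(t),cy+rad*np.sin(t),0*t+z])
        cv2.polylines(im,[np.int32(np.c_[(uu-u0+.5)*fx,(vv-v0+.5)*fx])],True,col,1)
    cv2.imwrite(f"pics/{name}.png",im)
E
python3 - <<'E'
from h import *
f=load("w7.npz");print(platefind(f))
p,Rt,o=pose()
overlay(f,[(.4273,-.0396,.02,.0335,(0,255,255)),(.4262,-.0392,.02,.032,(0,0,255)),(.4262,-.0392,.038,.032,(0,255,0))],(180,120,380,320),3,"w7o")
E
```

```text
(array([ 0.4275, -0.041 ]), array([ 0.42722792, -0.03955379]), np.float64(0.06581866853828336), np.int64(1339))
```

View pics/w7o.png

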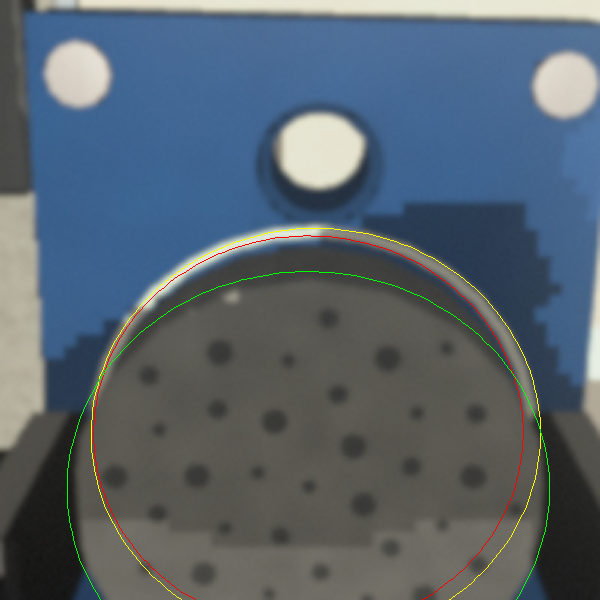

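jog_arm --motion '[[0,[0,-0.0015,0],[0,0,0]],[0,[-0.0013,0,0.0008],[0,0,0]],[0,[0,0.0004,0],[0,0,0]],[0,[0,0,0],[0,0,0]]]'

```text
clock: 7.57
tcp_pos: [0.4271, -0.0384, 0.0421]
orientation: [-1.209, 1.21, -1.206]
contact_force: [0.3, 0.8, 2.4]
grip_width: 0.0625
```

```bash
python3 - <<'E'
from h import *
f=snap("wrist","w8")
p,Rt,o=pose();print(p.round(4),o["clock"],np.round(o["contact_force"],2));print(platefind(f))
overlay(f,[(.4273,-.0396,.02,.0335,(0,255,255)),(.4273,-.0396,.02,.032,(0,0,255)),(.4273,-.0396,.038,.032,(0,255,0))],(180,120,380,320),3,"w8o")
E
```

```text
[ 0.4271 -0.0384  0.0421] 7.6167 [-1.03  0.55  2.89]
(array([ 0.4275, -0.041 ]), array([ 0.42761017, -0.03980978]), np.float64(0.06687698866375805), np.int64(1050))
```

View pics/w8o.png

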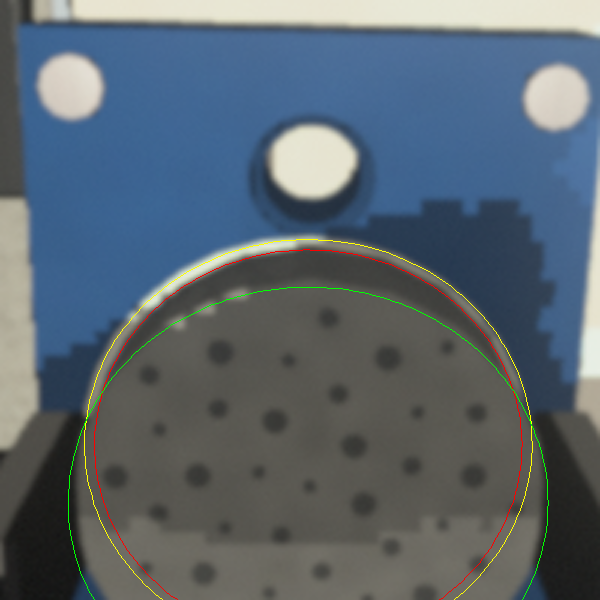

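Disc edge now matches the predicted centred circle. Release.

jog_arm --motion '[[0.3,[0,0,0],[0,0,0]],[0.95,[0,0,0],[0,0,0]],[0.95,[0,0,0],[0,0,0]],[0.95,[0,0,0],[0,0,0]],[0.95,[0,-0.015,0],[0,0,0]],[0.95,[0,-0.025,0],[0,0,0]],[0.95,[0.01,-0.03,0],[0,0,0]],[0.95,[0.01,-0.03,0],[0,0,0]],[0.95,[0,0,0],[0,0,0]]]'

```text
clock: 8.37
tcp_pos: [0.4297, -0.0608, 0.1463]
orientation: [-1.204, 1.206, -1.212]
contact_force: [1.5, 0.3, 0.5]
grip_width: 0.0814
```

```bash
python3 - <<'E'
from h import *
f=snap("wrist","w9")
p,Rt,o=pose();print(p.round(4),o["clock"],np.round(o["contact_force"],2),o["grip_width"])
c,n,N=disc(f,[.4273,-.0396,.038],ndir=[0,0,1]);print(c.round(4),n.round(3),N)
overlay(f,[(.4273,-.0396,.02,.0335,(0,255,255)),(.4273,-.0396,.02,.032,(0,0,255)),(.4273,-.0396,.038,.032,(0,255,0))],(180,80,380,280),3,"w9o")
E
```

```text
[ 0.4287 -0.0602  0.1444] 8.4167 [-0.05  0.16 -0.82] 0.0811128908711129
[ 0.4273 -0.0372  0.0374] [-0.002  0.002  1.   ] 6913
```

View pics/w9o.png

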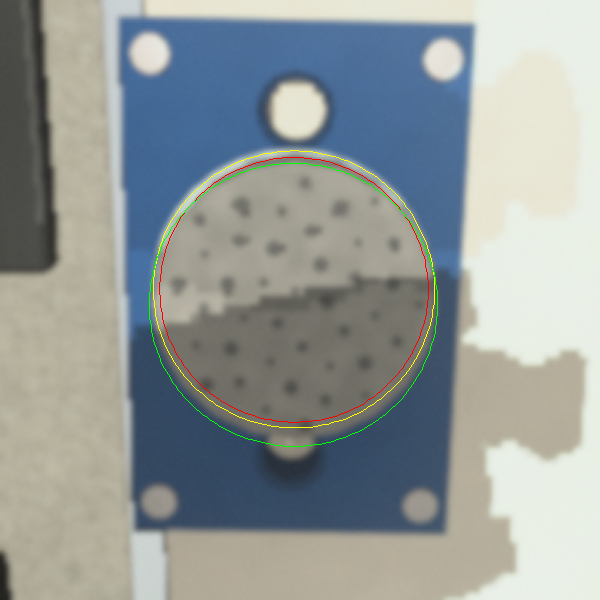

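```bash
python3 - <<'E'
from h import *
f=snap("wrist","w10")
p,Rt,o=pose();print(p.round(4),o["clock"],np.round(o["qvel"],3))
c,n,N=disc(f,[.4273,-.0396,.038],ndir=[0,0,1]);print(c.round(4),n.round(3),N)
overlay(f,[(.4273,-.0396,.02,.0335,(0,255,255)),(.4273,-.0396,.02,.032,(0,0,255)),(.4273,-.0396,.038,.032,(0,255,0)),(.4285,.0023,.02,.007,(0,255,0)),(.4265,-.0815,.02,.007,(0,255,0))],(180,80,380,280),3,"w10o")
E
```

```text
[ 0.4275 -0.0597  0.1429] 8.4667 [-0.022  0.037  0.002  0.03   0.006 -0.007 -0.008]
[ 0.4273 -0.0372  0.0374] [-0.002  0.001  1.   ] 7016
```

View pics/w10o.png

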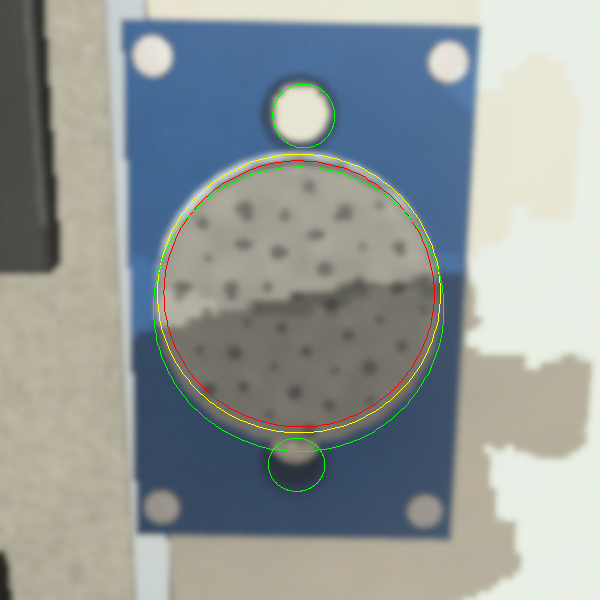

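```bash
python3 - <<'E'
from h import *
f=snap("wrist","w11")
p,Rt,o=pose();print(p.round(4),o["clock"],np.round(o["qvel"],3))
im=cv2.resize(f["image"][115:240,210:350,::-1],None,fx=5,fy=4.7,interpolation=cv2.INTER_CUBIC)
cv2.imwrite("pics/w11c.png",im)
C=cloud(f);u=283
for v in range(120,240,4): print(v,C[v,u].round(4),f["image"][v,u])
E
```

```text
[ 0.4267 -0.0593  0.1419] 8.5167 [-0.015  0.025  0.003  0.016  0.    -0.002 -0.002]
120 [4.285e-01 1.100e-03 3.000e-04] [230 228 210]
124 [ 4.285e-01 -1.700e-03  3.000e-04] [230 228 211]
128 [ 0.4284 -0.0041  0.0098] [137 142 136]
132 [ 0.4284 -0.0062  0.0192] [159 172 174]
136 [ 0.4284 -0.0075  0.0377] [146 143 133]
140 [ 0.4284 -0.0101  0.0366] [159 156 145]
144 [ 0.4284 -0.0125  0.0375] [149 147 137]
148 [ 0.4284 -0.015   0.0375] [165 161 150]
152 [ 0.4284 -0.0176  0.0374] [166 164 151]
156 [ 0.4284 -0.0201  0.0377] [165 161 149]
160 [ 0.4284 -0.0229  0.0367] [158 154 143]
164 [ 0.4284 -0.0253  0.038 ] [159 156 143]
168 [ 0.4284 -0.028   0.0371] [156 152 141]
172 [ 0.4284 -0.0305  0.038 ] [159 156 144]
176 [ 0.4284 -0.0333  0.0373] [165 162 149]
180 [ 0.4283 -0.0359  0.0376] [92 91 85]
184 [ 0.4283 -0.0384  0.0384] [95 94 88]
188 [ 0.4283 -0.0413  0.0375] [114 112 103]
192 [ 0.4283 -0.044   0.0373] [117 115 105]
196 [ 0.4283 -0.0467  0.0375] [109 107 100]
200 [ 0.4283 -0.0494  0.0378] [106 105  98]
204 [ 0.4283 -0.0521  0.0378] [117 115 107]
208 [ 0.4283 -0.0552  0.0369] [114 112 104]
212 [ 0.4283 -0.0579  0.0373] [105 103  97]
216 [ 0.4283 -0.0608  0.0369] [116 113 105]
220 [ 0.4283 -0.0632  0.0382] [117 114 106]
224 [ 0.4283 -0.0664  0.0374] [96 96 89]
228 [ 0.4283 -0.069   0.0381] [115 112 103]
232 [ 0.4284 -0.0858 -0.0005] [141 134 121]
236 [ 0.4284 -0.0881  0.0025] [60 64 69]
```

View pics/w11c.png

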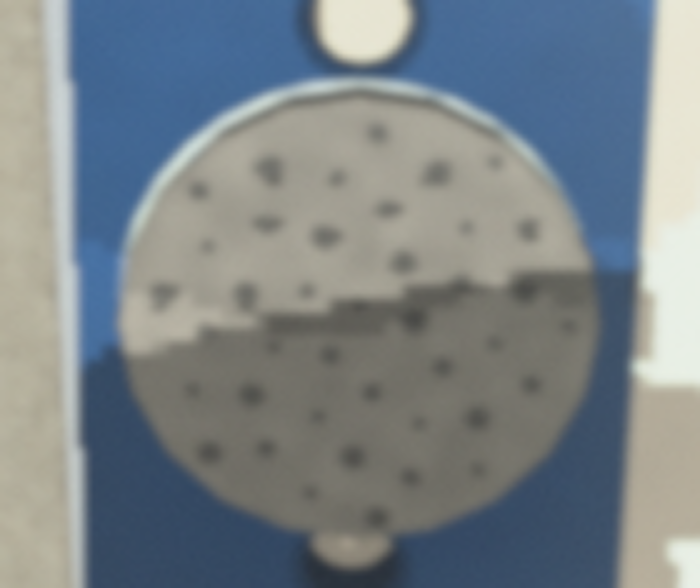

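```bash
cat >> h.py <<'E'
def topcircle(f,c,z,r=.032,blob=None):
    """circle fit to outline of what is above z-6mm near c, points cast on plane z"""
    C=cloud(f);m=((C[...,2]>z-.006)&(C[...,2]<z+.006)&(np.hypot(C[...,0]-c[0],C[...,1]-c[1])<r+.008)&(f["range_z"]>0)).astype(np.uint8)
    cn,_=cv2.findContours(m,cv2.RETR_EXTERNAL,cv2.CHAIN_APPROX_NONE);k=max(cn,key=cv2.contourArea)[:,0]
    P=onplane(f,k[:,0],k[:,1],z)[:,:2]
    for _ in range(3):
        s=np.linalg.lstsq(np.c_[2*P,np.ones(len(P))],(P**2).sum(1),rcond=None)[0];rr=np.sqrt(s[2]+s[:2]@s[:2])
        e=np.hypot(*(P-s[:2]).T)-rr;P=P[np.abs(e)<.0015]
    return s[:2].round(4),rr.round(4),len(P),e.std().round(5)
E
python3 - <<'E'
from h import *
for n in ["w10","w11"]:
    f=load(n+".npz");print(n,topcircle(f,(.4273,-.039),.038))
f=load("w11.npz")
C=cloud(f);hsv=cv2.cvtColor(f["image"],cv2.COLOR_RGB2HSV);v,u=np.mgrid[:420,:560]
# visible ring part (+y) fit with fixed radius: radial mean
P=onplane(f,u,v,.02)[...,:2];print(platefind(f))
for n,z in (("w5",.02),("w4",.02)): print(n,platefind(load(n+".npz")))
m=(hsv[...,1]<60)&(hsv[...,2]>120)&(v<123)&(v>95)&(u>265)&(u<300);print("hole+",P[m].mean(0))
f5=load("w5.npz");hs=cv2.cvtColor(f5["image"],cv2.COLOR_RGB2HSV);P5=onplane(f5,u,v,.02)[...,:2]
# plate bolts + plate top corners in both
for nm,g in (("w5",f5),("w11",f)):
    hs=cv2.cvtColor(g["image"],cv2.COLOR_RGB2HSV);b=(hs[...,0]>95)&(hs[...,0]<125)&(hs[...,1]>100)
    Q=onplane(g,u,v,.02)[...,:2]; col=b[:, 250:320]; rows=np.where(col.any(1))[0]; print(nm,"plate far edge y",Q[rows.min(),285],rows.min())
E
```

```text
w10 (array([ 0.4273, -0.0379]), np.float64(0.0312), 266, np.float64(0.00023))
w11 (array([ 0.4273, -0.0379]), np.float64(0.0312), 268, np.float64(0.00023))
(array([ 0.42758423, -0.038293  ]), array([ 0.4270533 , -0.03947914]), np.float64(0.06477605246036697), np.int64(1637))
w5 (array([ 0.42734846, -0.03952344]), array([ 0.42738359, -0.03943172]), np.float64(0.06552480896117585), np.int64(1606))
w4 (array([ 0.42724169, -0.0395946 ]), array([ 0.42722789, -0.03969069]), np.float64(0.06549796481643878), np.int64(878))
hole+ [0.4278681  0.00448182]
w5 plate far edge y [0.42788771 0.02204152] 31
w11 plate far edge y [0.42973923 0.02164754] 89
```

jog_arm --motion '[[0.95,[-0.01,0.03,0],[0,0,0]],[0.95,[-0.01,0.03,0],[0,0,0]],[0.95,[0,0.025,0],[0,0,0]],[0.95,[0,0.0145,0],[0,0,0]],[0.95,[0,0,0],[0,0,0]],[0,[0,0,0],[0,0,0]],[0,[0,0,0],[0,0,0]],[0,[0,0,0],[0,0,0]],[0,[0,0,0],[0,0,0]]]' --force 25

```text
clock: 9.27
tcp_pos: [0.4273, -0.0389, 0.0433]
orientation: [-1.208, 1.21, -1.207]
contact_force: [-0.4, 0.3, -0.8]
grip_width: 0.0627
```

```bash
python3 - <<'E'
from h import *
f=snap("wrist","w12")
p,Rt,o=pose();print(p.round(4),o["clock"],np.round(o["contact_force"],2),o["grip_width"])
print(topcircle(f,(.4273,-.039),.038))
overlay(f,[(.4273,-.0396,.02,.0335,(0,255,255)),(.4273,-.0381,.02,.032,(0,0,255)),(.4273,-.0381,.038,.032,(0,255,0))],(180,120,380,320),3,"w12o")
E
```

```text
[ 0.4272 -0.0389  0.0432] 9.3167 [ 0.36  0.01 -2.53] 0.06238088374552822
(array([ 0.4276, -0.0379]), np.float64(0.0323), 355, np.float64(0.00052))
```

View pics/w12o.png

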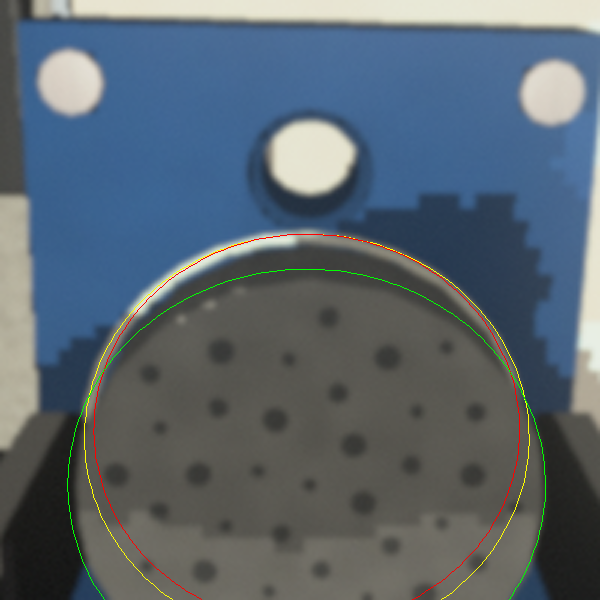

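```bash
python3 - <<'E'
from h import *
for n in ["w4","w5","w11"]:
    f=load(n+".npz");im=f["image"].astype(float);bl=im[...,2]-im[...,0]  # blue-red
    print(n,"cam",f["xyz"].round(4),"fx",f["fx"])
    # vertical profile
    for u in (262,300):
        col=bl[:,u]; e=np.where(np.diff((col>20).astype(int))!=0)[0]
        print(" col",u,[(int(k),onplane(f,u,k+.5,.02)[1].round(4)) for k in e if k<290])
    for v in ((90,150) if n!="w11" else (100,250)):
        row=bl[v]; e=np.where(np.diff((row>20).astype(int))!=0)[0]
        print(" row",v,[(int(k),onplane(f,k+.5,v,.02)[0].round(4)) for k in e if 200<k<380])
    C=cloud(f);print(" table z",np.median(C[40:60,330:345,2]).round(4))
E
```

```text
w4 cam [ 0.4282 -0.0299  0.3833] fx 353.9002889284047
 col 262 [(49, np.float64(0.0225)), (177, np.float64(-0.1005))]
 col 300 [(50, np.float64(0.0217)), (178, np.float64(-0.1015))]
 row 90 [(240, np.float64(0.3877)), (322, np.float64(0.4676))]
 row 150 [(240, np.float64(0.3859)), (319, np.float64(0.4664))]
 table z -0.0003
w5 cam [ 0.4274 -0.0201  0.2416] fx 353.9002889284047
 col 262 [(30, np.float64(0.0223)), (88, np.float64(-0.0091)), (90, np.float64(-0.0102)), (185, np.float64(-0.0679)), (189, np.float64(-0.0705)), (204, np.float64(-0.0805))]
 col 300 [(30, np.float64(0.0223)), (86, np.float64(-0.0079)), (87, np.float64(-0.0085)), (187, np.float64(-0.0692)), (191, np.float64(-0.0718)), (203, np.float64(-0.0798))]
 row 90 [(217, np.float64(0.3878)), (259, np.float64(0.4128)), (262, np.float64(0.4145)), (306, np.float64(0.4407)), (308, np.float64(0.4419)), (352, np.float64(0.468))]
 row 150 [(219, np.float64(0.3872)), (231, np.float64(0.3947)), (233, np.float64(0.3959)), (334, np.float64(0.4587)), (336, np.float64(0.46)), (347, np.float64(0.4668))]
 table z 0.0199
w11 cam [0.4277 0.0102 0.2661] fx 353.9002889284047
 col 262 [(87, np.float64(0.0226)), (135, np.float64(-0.0085)), (225, np.float64(-0.0733)), (258, np.float64(-0.0996))]
 col 300 [(88, np.float64(0.022)), (136, np.float64(-0.0092)), (225, np.float64(-0.0734)), (259, np.float64(-0.1004))]
 row 100 [(222, np.float64(0.3882)), (225, np.float64(0.3902)), (239, np.float64(0.3995)), (325, np.float64(0.4567)), (338, np.float64(0.4654)), (342, np.float64(0.468))]
 row 250 [(227, np.float64(0.3869)), (228, np.float64(0.3876)), (241, np.float64(0.3973)), (317, np.float64(0.4542)), (329, np.float64(0.4632)), (331, np.float64(0.4647))]
 table z -0.0003
```

```bash
cat >> h.py <<'E'
from scipy.optimize import least_squares
from scipy.ndimage import map_coordinates
def edgefit(f,c,z,angles,r=.032,ch=lambda im:im[...,2]-im[...,0],fixr=True,span=.006):
    """radial step-edge search at plane z, sub-pixel; fit centre with known radius"""
    g=ch(f["image"].astype(float));g=cv2.GaussianBlur(g,(0,0),.8)
    rr=np.arange(r-span,r+span,.0002);pts=[]
    for a in angles:
        P=np.c_[c[0]+rr*np.cos(a),c[1]+rr*np.sin(a),0*rr+z];u,v=project(f,P)
        s=map_coordinates(g,[v,u],order=1);d=np.abs(np.gradient(s));k=d.argmax();pts.append(P[k,:2])
    pts=np.array(pts)
    fun=(lambda q:np.hypot(*(pts-q[:2]).T)-r) if fixr else (lambda q:np.hypot(*(pts-q[:2]).T)-q[2])
    s=least_squares(fun,[*c] if fixr else [*c,r],loss="soft_l1",f_scale=.0004)
    return s.x.round(4),np.abs(s.fun).mean().round(5)
E
python3 - <<'E'
from h import *
deg=np.radians
for n in ["w10","w11"]:
    f=load(n+".npz")
    print(n,"side/-Y arcs",edgefit(f,(.4273,-.0390),.038,deg(np.r_[185:255:3,285:355:3])),edgefit(f,(.4273,-.0390),.038,deg(np.r_[185:255:3,285:355:3]),fixr=False))
    print("  all +Y top",edgefit(f,(.4273,-.039),.038,deg(np.r_[20:160:3]),ch=lambda im:im.sum(-1)/3,span=.003))
f=load("w5.npz");print("ring outer",edgefit(f,(.4273,-.0395),.02,deg(np.r_[0:180:5]),r=.0335,span=.003,fixr=False))
E
```

```text
w10 side/-Y arcs (array([ 0.4275, -0.0377]), np.float64(0.00066)) (array([ 0.4275, -0.0376,  0.0321]), np.float64(0.00067))
  all +Y top (array([ 0.4268, -0.0364]), np.float64(0.00024))
w11 side/-Y arcs (array([ 0.4274, -0.0378]), np.float64(0.00083)) (array([ 0.4274, -0.0376,  0.0322]), np.float64(0.00083))
  all +Y top (array([ 0.4268, -0.0364]), np.float64(0.00025))
ring outer (array([ 0.4273, -0.0393,  0.0313]), np.float64(0.00016))
```

jog_arm --motion '[[0.4,[0,0,0],[0,0,0]],[0.95,[0,0,0],[0,0,0]],[0.95,[0,0,0],[0,0,0]],[0.95,[0,-0.02,0],[0,0,0]],[0.95,[0,-0.03,0],[0,0,0]],[0.95,[0.02,-0.03,0],[0,0,0]],[0.95,[0.025,-0.02,0],[0,0,0]],[0.95,[0.025,-0.01,0],[0,0,0]],[0.95,[0,0,0],[0,0,0]],[0.95,[0,0,0],[0,0,0]]]'

```text
clock: 10.15
tcp_pos: [0.4273, -0.1105, 0.1531]
orientation: [-1.207, 1.212, -1.21]
contact_force: [0.2, 0.7, 0.3]
grip_width: 0.0815
```

```bash
python3 - <<'E'
from h import *
f=snap("wrist","w13")
p,Rt,o=pose();print(p.round(4),f["xyz"].round(4),o["clock"],np.round(o["qvel"],3))
print(topcircle(f,(.4273,-.039),.038))
u,v=project(f,np.array([.4273,-.0395,.02]));print(u,v)
u0,v0=int(u)-65,max(0,int(v)-65)
im=cv2.resize(f["image"][v0:v0+130,u0:u0+130,::-1],None,fx=4.6,fy=4.6,interpolation=cv2.INTER_CUBIC);cv2.imwrite("pics/w13c.png",im)
overlay(f,[(.4273,-.0395,.02,.0335,(0,255,255)),(.4273,-.0395,.02,.032,(0,0,255))],(u0,v0,u0+130,v0+130),4.6,"w13o")
E
```

```text
[ 0.4269 -0.1092  0.1524] [ 0.4277 -0.0406  0.2762] 10.2 [-0.026  0.015 -0.015  0.012 -0.001 -0.002 -0.003]
(array([ 0.4274, -0.0391]), np.float64(0.0312), 279, np.float64(0.00021))
281.6876099147716 105.4180979227799
```

View pics/w13c.png

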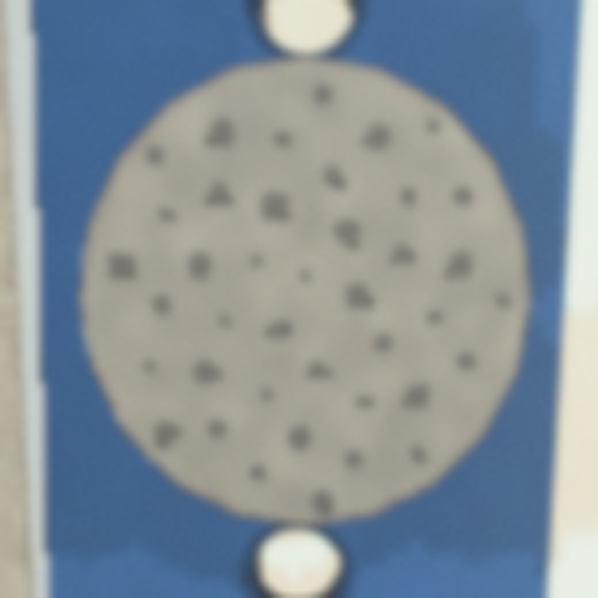

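View pics/w13o.png

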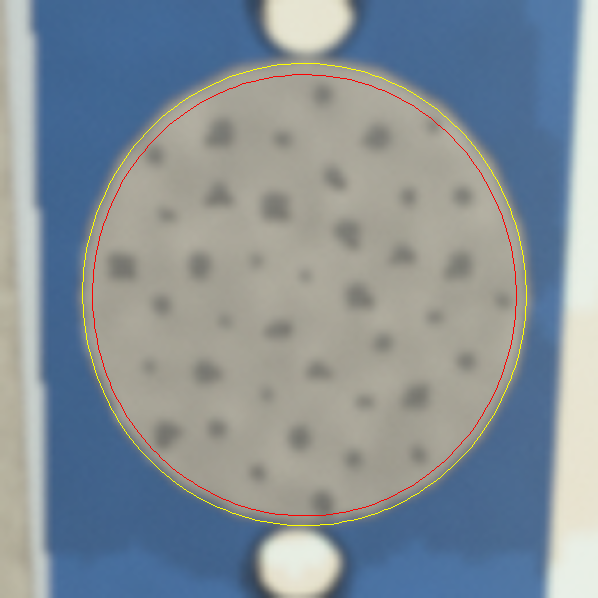

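From directly above (w13), the stone at crop (304,290) is level with the ring centre (304,294) to about 0.5 mm, with equal gaps to both holes. Next is the core; I check the clearance to tip box and bottle.

```bash
python3 - <<'E'
from h import *
f=load("w1.npz");C=cloud(f)
for uv in [(470,120),(460,130),(425,215),(430,235),(450,150),(500,70),(485,105),(550,40),(530,60),(545,130)]: print(uv,C[uv[1],uv[0]].round(3),f["image"][uv[1],uv[0]])
m=(C[...,2]>.03)&(C[...,2]<.16)&(C[...,0]>.60)&(C[...,1]>-.45)&(f["range_z"]>0)
print("min x by y:")
for y in np.arange(-.45,-.18,.02):
    q=C[m&(np.abs(C[...,1]-y)<.01)]
    if len(q): print(round(y,2),q[:,0].min().round(3),q[q[:,0].argmin()].round(3),q[:,2].max().round(3))
p,Rt,o=pose()
c,n,T=discpose([.5825,-.2698,.0646],[-.045,-.501,.864]);print(c,n)
A=np.array([.45,-.28,.22]);TA=R.concatenate([Rt,T]);from scipy.spatial.transform import Slerp
Tm=Slerp([0,1],TA)([.5])[0]
plan(p,Rt,A,Tm,7);plan(A,Tm,c+.09*n,T,7);print(c+.09*n)
E
```

```text
(470, 120) [ 0.656 -0.309  0.081] [124 121 111]
(460, 130) [ 0.656 -0.31   0.063] [105  76  64]
(425, 215) [ 0.661 -0.381  0.005] [93 77 66]
(430, 235) [ 0.661 -0.409  0.033] [85 55 45]
(450, 150) [ 0.656 -0.325  0.049] [83 55 45]
(500, 70) [ 0.689 -0.217  0.045] [101 102  90]
(485, 105) [ 0.663 -0.296  0.089] [115 119 114]
(550, 40) [ 0.7   -0.226  0.104] [139 138 125]
(530, 60) [ 0.695 -0.236  0.087] [132 131 120]
(545, 130) [ 0.716 -0.304  0.09 ] [153 159 155]
min x by y:
-0.45 0.733 [ 0.733 -0.45   0.035] 0.047
-0.43 0.747 [ 0.747 -0.439  0.03 ] 0.046
-0.41 0.657 [ 0.657 -0.406  0.058] 0.092
-0.39 0.657 [ 0.657 -0.385  0.06 ] 0.092
-0.37 0.656 [ 0.656 -0.377  0.06 ] 0.091
-0.35 0.656 [ 0.656 -0.342  0.059] 0.092
-0.33 0.656 [ 0.656 -0.331  0.065] 0.092
-0.31 0.655 [ 0.655 -0.305  0.051] 0.091
-0.29 0.6 [ 0.6   -0.298  0.044] 0.091
-0.27 0.6 [ 0.6   -0.277  0.063] 0.072
-0.25 0.6 [ 0.6   -0.251  0.076] 0.103
-0.23 0.6 [ 0.6   -0.23   0.066] 0.112
-0.21 0.688 [ 0.688 -0.22   0.08 ] 0.111
-0.19 0.696 [ 0.696 -0.199  0.086] 0.097
[ 0.58290257 -0.26531804  0.056806  ] [-0.04473011 -0.4979952   0.866     ]
n=7 row: [0.0231, -0.0124, 0.0038], [0.1, 0.36, 2.13]
n=7 row: [0.0074, 0.0103, 0.0186], [0.1, 0.36, 2.13]
[ 0.57887686 -0.31013761  0.134746  ]
```

jog_arm --motion '[[1,[0.0231,-0.0124,0.0038],[0.1,0.36,2.13]],[1,[0.0231,-0.0124,0.0038],[0.1,0.36,2.13]],[1,[0.0231,-0.0124,0.0038],[0.1,0.36,2.13]],[1,[0.0231,-0.0124,0.0038],[0.1,0.36,2.13]],[1,[0.0231,-0.0124,0.0038],[0.1,0.36,2.13]],[1,[0.0231,-0.0124,0.0038],[0.1,0.36,2.13]],[1,[0.0231,-0.0124,0.0038],[0.1,0.36,2.13]]]'

```text
clock: 10.78
tcp_pos: [0.4507, -0.2791, 0.2199]
orientation: [-0.985, 1.346, -1.045]
contact_force: [1.0, 0.6, 0.4]
grip_width: 0.0855
```

jog_arm --motion '[[1,[0.0074,0.0103,0.0186],[0.1,0.36,2.13]],[1,[0.0074,0.0103,0.0186],[0.1,0.36,2.13]],[1,[0.0074,0.0103,0.0186],[0.1,0.36,2.13]],[1,[0.0074,0.0103,0.0186],[0.1,0.36,2.13]],[1,[0.0074,0.0103,0.0186],[0.1,0.36,2.13]],[1,[0.0074,0.0103,0.0186],[0.1,0.36,2.13]],[1,[0.0074,0.0103,0.0186],[0.1,0.36,2.13]],[1,[0,0,0],[0,0,0]],[1,[0,0,0],[0,0,0]],[1,[0,0,0],[0,0,0]]]'

```text
clock: 11.62
tcp_pos: [0.5792, -0.3078, 0.1342]
orientation: [-0.759, 1.458, -0.881]
contact_force: [0.5, 0.1, 0.1]
grip_width: 0.0853
```

```bash
python3 - <<'E'
from h import *
f=snap("wrist","w14")
p,Rt,o=pose();print(p.round(4),o["clock"],o["grip_width"],np.round(o["joints"],2))
c,n,N=disc(f,[.5825,-.2698,.0646]);print(c.round(4),n.round(3),"az",np.degrees(np.arctan2(n[1],n[0])).round(1),N)
c,n,T=discpose(c,n);print("centre in tool",Rt.inv().apply(c-p).round(4))
plan(p,Rt,c+.012*n,T,6)
E
```

```text
[ 0.5792 -0.3082  0.135 ] 11.6667 0.08530636947685687 [ 0.92  0.77 -0.5   1.49 -0.14  1.17  0.49]
[ 0.5827 -0.2681  0.0654] [-0.043 -0.496  0.867] az -94.9 8185
centre in tool [-0.0001  0.0895  0.    ]
n=6 row: [-0.0, 0.0129, 0.0], [0.0, -0.02, 0.0]
```

View pics/w14.png

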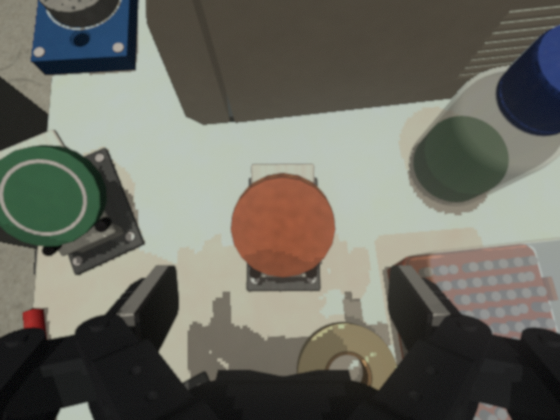

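The core at (283,226) is midway between the jaws, and the left finger is well clear of the cap's cradle. Descend and grip.

jog_arm --motion '[[1,[0,0.0195,0],[0,0,0]],[1,[0,0.0195,0],[0,0,0]],[1,[0,0.0195,0],[0,0,0]],[1,[0,0.019,0],[0,0,0]],[1,[0,0,0],[0,0,0]],[0,[0,0,0],[0,0,0]],[0,[0,0,0],[0,0,0]],[0,[0,0,0],[0,0,0]],[0,[0,0,0],[0,0,0]]]' --force 40

```text
clock: 12.42
tcp_pos: [0.5825, -0.2719, 0.0696]
orientation: [-0.758, 1.457, -0.885]
contact_force: [-4.1, 0.7, 7.7]
grip_width: 0.0619
```

jog_arm --motion '[[0,[0,-0.02,0],[0,0,0]],[0,[0,-0.02,0],[0,0,0]],[0,[0,-0.03,0],[0,0,0]],[0,[0,-0.03,0],[0,0,0]],[0,[0,-0.02,0],[0,0,0]]]'

```text
clock: 12.83
tcp_pos: [0.5779, -0.3339, 0.1752]
orientation: [-0.757, 1.455, -0.89]
contact_force: [1.2, -0.7, -1.0]
grip_width: 0.0621
```

```bash
python3 - <<'E'
from h import *
p,Rt,o=pose();print(p.round(4),o["clock"],o["grip_width"],np.round(o["contact_force"],1))
T=toolR([0,0,-1],[1,0,0])
from scipy.spatial.transform import Slerp
Tm=Slerp([0,1],R.concatenate([Rt,T]))([.5])[0];A=np.array([.45,-.27,.25])
plan(p,Rt,A,Tm,6);plan(A,Tm,[.4272,-.11,.22],T,6)
E
```

```text
[ 0.5779 -0.3339  0.1752] 12.8333 0.06205758874482351 [ 1.2 -0.7 -1. ]
n=6 row: [-0.0134, -0.0079, -0.022], [-0.13, -0.42, -2.48]
n=6 row: [-0.0256, 0.0089, -0.0045], [-0.13, -0.42, -2.48]
```

jog_arm --motion '[[0,[-0.0134,-0.0079,-0.022],[-0.13,-0.42,-2.48]],[0,[-0.0134,-0.0079,-0.022],[-0.13,-0.42,-2.48]],[0,[-0.0134,-0.0079,-0.022],[-0.13,-0.42,-2.48]],[0,[-0.0134,-0.0079,-0.022],[-0.13,-0.42,-2.48]],[0,[-0.0134,-0.0079,-0.022],[-0.13,-0.42,-2.48]],[0,[-0.0134,-0.0079,-0.022],[-0.13,-0.42,-2.48]]]'

```text
clock: 13.33
tcp_pos: [0.4486, -0.2675, 0.2486]
orientation: [-0.987, 1.344, -1.052]
contact_force: [0.1, -0.3, -0.5]
grip_width: 0.0621
```

jog_arm --motion '[[0,[-0.0256,0.0089,-0.0045],[-0.13,-0.42,-2.48]],[0,[-0.0256,0.0089,-0.0045],[-0.13,-0.42,-2.48]],[0,[-0.0256,0.0089,-0.0045],[-0.13,-0.42,-2.48]],[0,[-0.0256,0.0089,-0.0045],[-0.13,-0.42,-2.48]],[0,[-0.0256,0.0089,-0.0045],[-0.13,-0.42,-2.48]],[0,[-0.0256,0.0089,-0.0045],[-0.13,-0.42,-2.48]],[0,[0,0,0],[0,0,0]],[0,[0,0,0],[0,0,0]],[0,[0,0,0],[0,0,0]],[0,[0,0,0],[0,0,0]]]'

```text
clock: 14.17
tcp_pos: [0.4268, -0.1085, 0.2185]
orientation: [-1.209, 1.213, -1.206]
contact_force: [-0.6, -0.4, -0.4]
grip_width: 0.0622
```

```bash
cat >> h.py <<'E'
def inhand(f,p,Rt):
    C=cloud(f);L=Rt.inv().apply(C.reshape(-1,3)-p).reshape(C.shape)
    v0,u0=290,284
    c,n,N=disc(f,C[v0,u0],ndir=-Rt.as_matrix()[:,1])
    D=(C-c)@n;mm=(np.abs(D)<.003)&(np.linalg.norm(C-c,axis=-1)<.04)
    cn,_=cv2.findContours(mm.astype(np.uint8),cv2.RETR_EXTERNAL,cv2.CHAIN_APPROX_NONE);k=max(cn,key=len)[:,0]
    Q=L[k[:,1],k[:,0]];Q=Q[(np.abs(Q[:,2])<.026)][:,[0,2]];s=np.linalg.lstsq(np.c_[2*Q,np.ones(len(Q))],(Q**2).sum(1),rcond=None)[0]
    print("top in tool",Rt.inv().apply(c-p).round(4),"n tool",Rt.inv().apply(n).round(3),"circ x,z",s[:2].round(4),"r",np.sqrt(s[2]+s[:2]@s[:2]).round(4),"extx",L[mm][:,0].min().round(4),L[mm][:,0].max().round(4))
E
python3 - <<'E'
from h import *
f=snap("wrist","w15")
p,Rt,o=pose();print(p.round(4),o["clock"],f["xyz"].round(4));print(Rt.as_matrix().round(3))
inhand(f,p,Rt);g=load("w4.npz");q=np.array([.428,-.1004,.2597]);inhand(g,q,toolR([0,.002,-1],[1,0,0]))
print(topcircle(f,(.4273,-.039),.038))
E
```

```text
[ 0.4267 -0.1086  0.2183] 14.2167 [ 0.4274 -0.0388  0.3418]
[[-0.001 -0.003  1.   ]
 [-1.     0.003 -0.001]
 [-0.003 -1.    -0.003]]
top in tool [-0.0026  0.0052  0.0004] n tool [-0.002 -1.     0.001] circ x,z [-0.0005  0.0004] r 0.0314 extx -0.0324 0.0318
top in tool [-0.0029  0.0041  0.0004] n tool [ 0.001 -1.     0.   ] circ x,z [-0.0008  0.0004] r 0.0315 extx -0.0328 0.0311
(array([ 0.4274, -0.0392]), np.float64(0.0312), 220, np.float64(0.00026))
```

View pics/w15.png

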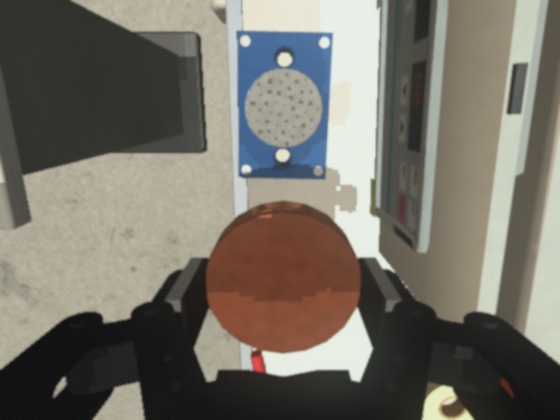

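```bash
python3 - <<'E'
from h import *
p,Rt,o=pose();T=toolR([0,0,-1],[1,0,0])
plan(p,Rt,[.4271,-.0382,.14],T,4)
plan(np.array([.4271,-.0382,.14]),T,[.4271,-.0382,.066],T,4)
E
```

```text
n=4 row: [-0.0176, 0.0196, 0.0001], [0.05, -0.02, -0.05]
n=4 row: [0.0, 0.0185, 0.0], [0.0, 0.0, 0.0]
```

jog_arm --motion '[[0,[-0.0176,0.0196,0.0001],[0.05,-0.02,-0.05]],[0,[-0.0176,0.0196,0.0001],[0.05,-0.02,-0.05]],[0,[-0.0176,0.0196,0.0001],[0.05,-0.02,-0.05]],[0,[-0.0176,0.0196,0.0001],[0.05,-0.02,-0.05]],[0,[0,0.024,0],[0,0,0]],[0,[0,0.024,0],[0,0,0]],[0,[0,0.016,0],[0,0,0]],[0,[0,0.008,0],[0,0,0]],[0,[0,0,0],[0,0,0]],[0,[0,0,0],[0,0,0]]]'

```text
clock: 15.05
tcp_pos: [0.4267, -0.037, 0.0678]
orientation: [-1.211, 1.208, -1.207]
contact_force: [-0.1, -0.4, -0.5]
grip_width: 0.0621
```

```bash
python3 - <<'E'
from h import *
f=snap("wrist","w16");f=snap("wrist","w16")
p,Rt,o=pose();print(p.round(4),o["clock"],np.round(o["contact_force"],1),np.round(o["qvel"],3));print(Rt.as_matrix().round(3))
overlay(f,[],(180,120,380,320),3,"w16o")
E
```

```text
[ 0.4272 -0.0368  0.0686] 15.15 [ 0.9 -0.4 -1.1] [-0.    -0.009 -0.002  0.002  0.005 -0.002 -0.004]
[[ 0.002  0.001  1.   ]
 [-1.    -0.     0.002]
 [ 0.    -1.     0.001]]
```

View pics/w16o.png

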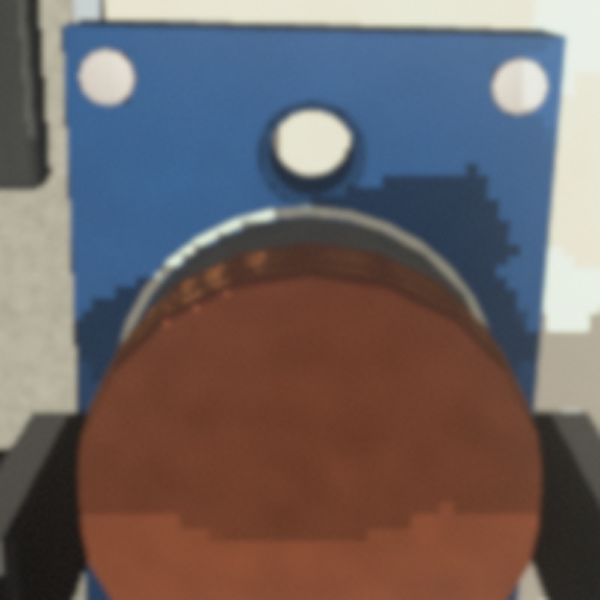

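jog_arm --motion '[[0,[0.0014,0.003,0],[0,0,0]],[0,[0,0.002,0],[0,0,0]],[0,[0,0.001,0],[0,0,0]],[0,[0,0,0],[0,0,0]],[0,[0,0,0],[0,0,0]]]'

```text
clock: 15.57
tcp_pos: [0.4262, -0.0378, 0.0617]
orientation: [-1.211, 1.207, -1.207]
contact_force: [0.1, 0.3, -1.9]
grip_width: 0.0619
```

jog_arm --motion '[[0,[0,0.0008,0],[0,0,0]],[0,[0,0.0004,0],[0,0,0]],[0,[0,0,0],[0,0,0]]]'

```text
clock: 15.82
tcp_pos: [0.4264, -0.0377, 0.0608]
orientation: [-1.211, 1.207, -1.207]
contact_force: [-2.2, -0.7, 6.6]
grip_width: 0.0621
```

jog_arm --motion '[[0,[0,-0.001,0],[0,0,0]],[0,[0.0005,0,0.0007],[0,0,0]],[0,[0,0,0],[0,0,0]],[0,[0,0.0006,0],[0,0,0]],[0,[0,0,0],[0,0,0]]]'

```text
clock: 16.23
tcp_pos: [0.4271, -0.0383, 0.0609]
orientation: [-1.211, 1.207, -1.207]
contact_force: [-1.0, -0.2, 2.5]
grip_width: 0.0621
```

```bash
python3 - <<'E'
from h import *
f=snap("wrist","w17")
p,Rt,o=pose();print(p.round(4),o["clock"],np.round(o["contact_force"],1),np.round(o["qvel"],3))
overlay(f,[],(180,120,380,320),3,"w17o")
E
```

```text
[ 0.4271 -0.0383  0.0609] 16.2833 [-0.2 -0.7  2.5] [-0.002 -0.    -0.     0.001 -0.    -0.004  0.001]
```

View pics/w17o.png

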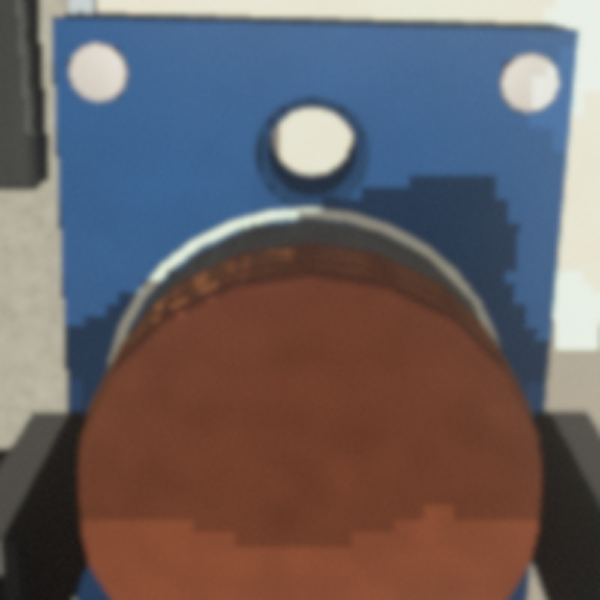

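The view shows the core flush and concentric on the stone (edges symmetric about column 310). Release and look from straight above.

jog_arm --motion '[[0.3,[0,0,0],[0,0,0]],[0.95,[0,0,0],[0,0,0]],[0.95,[0,0,0],[0,0,0]],[0.95,[0,-0.02,0],[0,0,0]],[0.95,[0,-0.03,0],[0,0,0]],[0.95,[0.02,-0.03,0],[0,0,0]],[0.95,[0.025,-0.02,0],[0,0,0]],[0.95,[0.025,-0.01,0],[0,0,0]],[0.95,[0,0,0],[0,0,0]],[0.95,[0,0,0],[0,0,0]]]'

```text
clock: 17.12
tcp_pos: [0.4274, -0.1098, 0.1713]
orientation: [-1.209, 1.209, -1.21]
contact_force: [-0.2, -0.0, -0.4]
grip_width: 0.0809
```

```bash
python3 - <<'E'
from h import *
f=snap("wrist","w18")
p,Rt,o=pose();print(p.round(4),f["xyz"].round(4),o["clock"])
print(topcircle(f,(.4273,-.039),.056))
u,v=project(f,np.array([.4273,-.0395,.02]));u0,v0=int(u)-65,max(0,int(v)-65)
overlay(f,[(.4273,-.0393,.056,.032,(0,255,0))],(u0,v0,u0+130,v0+130),4.6,"w18o")
# next: cap pregrasp
cs=[.4392,-.2405,.0635];c,n,T=discpose(cs,[.182,-.475,.867]);print(c)
plan(p,Rt,c+.14*n,T)
print(c+.14*n)
E
```

```text
[ 0.427  -0.1085  0.1707] [ 0.4276 -0.0396  0.2943] 17.1667
(array([ 0.4273, -0.0382]), np.float64(0.0312), 282, np.float64(0.0002))
[ 0.43758993 -0.2362979   0.055706  ]
n=6 row: [0.0322, -0.0082, 0.0009], [-0.9, -3.4, 4.94]
[ 0.46263545 -0.30166396  0.176946  ]
```

View pics/w18o.png

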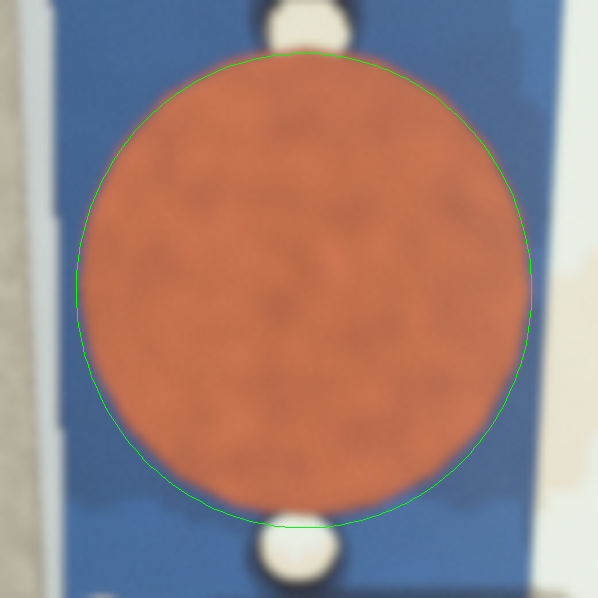

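The core sits about 1 mm too far in +y relative to the stone, so I regrip and shift it.

jog_arm --motion '[[0.95,[-0.025,0.01,0],[0,0,0]],[0.95,[-0.025,0.02,0],[0,0,0]],[0.95,[-0.02,0.03,0],[0,0,0]],[0.95,[0,0.03,0],[0,0,0]],[0.95,[0,0.0195,0],[0,0,0]],[0.95,[0,0,0],[0,0,0]],[0,[0,0,0],[0,0,0]],[0,[0,0,0],[0,0,0]],[0,[0,0,0],[0,0,0]],[0,[0,0,0],[0,0,0]]]' --force 25

```text
clock: 18.0
tcp_pos: [0.4276, -0.0385, 0.0624]
orientation: [-1.21, 1.206, -1.208]
contact_force: [0.8, 0.0, -2.0]
grip_width: 0.0623
```

jog_arm --motion '[[0,[0,-0.001,0],[0,0,0]],[0,[0,0,0],[0,0,0]],[0,[0.0012,0,0],[0,0,0]],[0,[0,0.0008,0],[0,0,0]],[0,[0,0,0],[0,0,0]],[0,[0,0,0],[0,0,0]]]'

```text
clock: 18.5
tcp_pos: [0.4271, -0.0399, 0.0618]
orientation: [-1.211, 1.207, -1.207]
contact_force: [-0.6, -1.3, 6.3]
grip_width: 0.0625
```

jog_arm --motion '[[0.3,[0,0,0],[0,0,0]],[0.95,[0,0,0],[0,0,0]],[0.95,[0,0,0],[0,0,0]],[0.95,[0,-0.02,0],[0,0,0]],[0.95,[0,-0.03,0],[0,0,0]],[0.95,[0.02,-0.03,0],[0,0,0]],[0.95,[0.025,-0.02,0],[0,0,0]],[0.95,[0.024,-0.01,0],[0,0,0]],[0.95,[0,0,0],[0,0,0]],[0.95,[0,0,0],[0,0,0]]]'

```text
clock: 19.33
tcp_pos: [0.4274, -0.1097, 0.1719]
orientation: [-1.209, 1.209, -1.21]
contact_force: [0.3, 1.4, -0.6]
grip_width: 0.0813
```

```bash
python3 - <<'E'
from h import *
f=snap("wrist","w19");f=snap("wrist","w19")
p,Rt,o=pose();print(p.round(4),f["xyz"].round(4),o["clock"])
print(topcircle(f,(.4273,-.039),.056))
u,v=project(f,np.array([.4273,-.0395,.02]));u0,v0=int(u)-65,max(0,int(v)-65)
overlay(f,[(.4273,-.0393,.056,.0313,(0,255,0))],(u0,v0,u0+130,v0+130),4.6,"w19o")
# hole centres & plate edges in this view
im=f["image"].astype(float);bl=im[...,2]-im[...,0]
for uu in (255,315):
    e=np.where(np.diff((bl[:,uu]>20).astype(int))!=0)[0];print(uu,[(int(k),onplane(f,uu,k+.5,.02)[1].round(4)) for k in e if k<260])
cs=[.4392,-.2405,.0635];c,n,T=discpose(cs,[.182,-.475,.867]);print(c)
plan(p,Rt,c+.14*n,T,8)
E
```

```text
[ 0.4268 -0.1078  0.171 ] [ 0.4272 -0.0385  0.2944] 19.4333
(array([ 0.4275, -0.0407]), np.float64(0.0312), 278, np.float64(0.00019))
255 [(15, np.float64(0.0226)), (66, np.float64(-0.0106)), (150, np.float64(-0.071)), (187, np.float64(-0.1002))]
315 [(16, np.float64(0.0221)), (69, np.float64(-0.0125)), (147, np.float64(-0.0686)), (188, np.float64(-0.1009))]
[ 0.43758993 -0.2362979   0.055706  ]
n=8 row: [0.0242, -0.0064, 0.0005], [-0.67, -2.54, 3.7]
```

View pics/w19o.png

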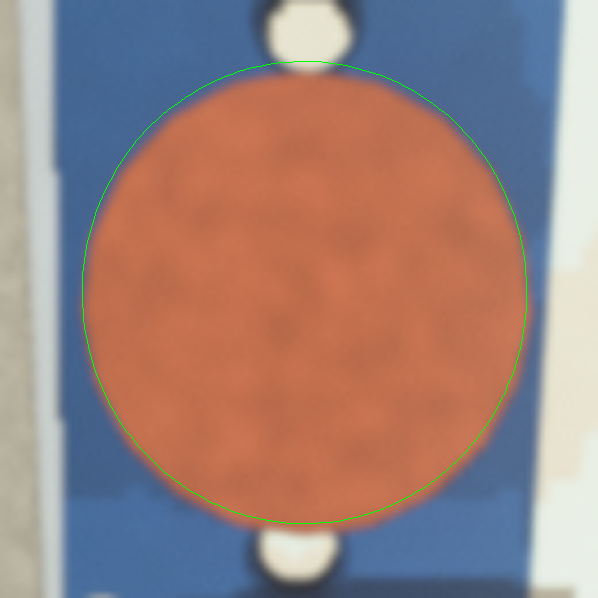

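```bash
python3 - <<'E'
from h import *
for n,z in (("w13",.038),("w15",.038),("w18",.056),("w19",.056)):
    f=load(n+".npz");im=f["image"].astype(float);bl=im[...,2]-im[...,0]
    out=[]
    for X in (.405,.45):
        ys=np.arange(.035,-.115,-.0002);uu,vv=project(f,np.c_[0*ys+X,ys,0*ys+.02]);s=map_coordinates(bl,[vv,uu],order=1)
        e=np.where(np.diff((s>20).astype(int))!=0)[0];out.append((ys[e[0]].round(4),ys[e[-1]].round(4)))
    print(n,"plate y edges",out,"mid",np.mean(out).round(4),"disc",topcircle(f,(.4273,-.039),z))
E
```

```text
w13 plate y edges [(np.float64(0.023), np.float64(-0.0998)), (np.float64(0.0222), np.float64(-0.1006))] mid -0.0388 disc (array([ 0.4274, -0.0391]), np.float64(0.0312), 279, np.float64(0.00021))
w15 plate y edges [(np.float64(0.0228), np.float64(-0.1)), (np.float64(0.022), np.float64(-0.101))] mid -0.039 disc (array([ 0.4274, -0.0392]), np.float64(0.0312), 220, np.float64(0.00026))
w18 plate y edges [(np.float64(0.023), np.float64(-0.0998)), (np.float64(0.0222), np.float64(-0.1006))] mid -0.0388 disc (array([ 0.4273, -0.0382]), np.float64(0.0312), 282, np.float64(0.0002))
w19 plate y edges [(np.float64(0.0228), np.float64(-0.0998)), (np.float64(0.022), np.float64(-0.1008))] mid -0.039 disc (array([ 0.4275, -0.0407]), np.float64(0.0312), 278, np.float64(0.00019))
```

jog_arm --motion '[[0.95,[-0.024,0.01,0],[0,0,0]],[0.95,[-0.025,0.02,0],[0,0,0]],[0.95,[-0.02,0.03,0],[0,0,0]],[0.95,[0,0.03,0],[0,0,0]],[0.95,[0,0.0198,0],[0,0,0]],[0.95,[0,0,0],[0,0,0]],[0.95,[0,0,0],[0,0,0]]]'

```text
clock: 20.02
tcp_pos: [0.4257, -0.0381, 0.0608]
orientation: [-1.214, 1.209, -1.202]
contact_force: [-0.4, -0.2, 1.0]
grip_width: 0.0815
```

jog_arm --motion '[[0,[0,0,0],[0,0,0]],[0,[0,0,0],[0,0,0]],[0,[0,0,0],[0,0,0]],[0,[0,0,0],[0,0,0]]]' --force 25

```text
clock: 20.35
tcp_pos: [0.4278, -0.0393, 0.063]
orientation: [-1.209, 1.206, -1.208]
contact_force: [-2.7, 2.2, 7.9]
grip_width: 0.0622
```

jog_arm --motion '[[0,[0,-0.0006,0],[0,0,0]],[0,[-0.0006,0,0],[0,0,0]],[0,[-0.0006,0,0],[0,0,0]],[0,[0,0.0004,0],[0,0,0]],[0,[0,0,0],[0,0,0]],[0,[0,0,0],[0,0,0]]]'

```text
clock: 20.85
tcp_pos: [0.4275, -0.0395, 0.0629]
orientation: [-1.211, 1.206, -1.209]
contact_force: [-3.2, -3.8, 15.0]
grip_width: 0.0623
```

jog_arm --motion '[[0.75,[0,0,0],[0,0,0]],[0.95,[0,0,0],[0,0,0]],[0.95,[0,0,0],[0,0,0]]]'

```text
clock: 21.1
tcp_pos: [0.427, -0.0384, 0.0619]
orientation: [-1.211, 1.207, -1.207]
contact_force: [-0.2, -0.1, -0.3]
grip_width: 0.0808
```

jog_arm --motion '[[0.95,[0,-0.02,0],[0,0,0]],[0.95,[0,-0.03,0],[0,0,0]],[0.95,[0.02,-0.03,0],[0,0,0]],[0.95,[0.025,-0.02,0],[0,0,0]],[0.95,[0.025,-0.01,0],[0,0,0]],[0.95,[0,0,0],[0,0,0]],[0.95,[0,0,0],[0,0,0]]]'

```text
clock: 21.68
tcp_pos: [0.4273, -0.1097, 0.1723]
orientation: [-1.209, 1.209, -1.21]
contact_force: [-0.4, -0.8, 0.3]
grip_width: 0.0813
```

```bash
python3 - <<'E'
from h import *
f=snap("wrist","w20");f=snap("wrist","w20")
p,Rt,o=pose();print(p.round(4),f["xyz"].round(4),o["clock"])
print(topcircle(f,(.4273,-.039),.056))
c,n,N=disc(f,[.4273,-.0396,.056],ndir=[0,0,1]);print(c.round(4),n.round(3),N)
u,v=project(f,np.array([.4273,-.0395,.02]));u0,v0=int(u)-65,max(0,int(v)-65)
overlay(f,[(.4274,-.0391,.056,.0313,(0,255,0))],(u0,v0,u0+130,v0+130),4.6,"w20o")
cs=[.4392,-.2405,.0635];c,n,T=discpose(cs,[.182,-.475,.867]);print(c)
plan(p,Rt,c+.14*n,T,8)
E
```

```text
[ 0.4268 -0.1077  0.1714] [ 0.4272 -0.0384  0.2948] 21.7833
(array([ 0.4278, -0.0408]), np.float64(0.0312), 277, np.float64(0.0002))
[ 0.4278 -0.04    0.0554] [-0.002  0.     1.   ] 7613
[ 0.43758993 -0.2362979   0.055706  ]
n=8 row: [0.0242, -0.0064, 0.0005], [-0.67, -2.54, 3.7]
```

View pics/w20o.png

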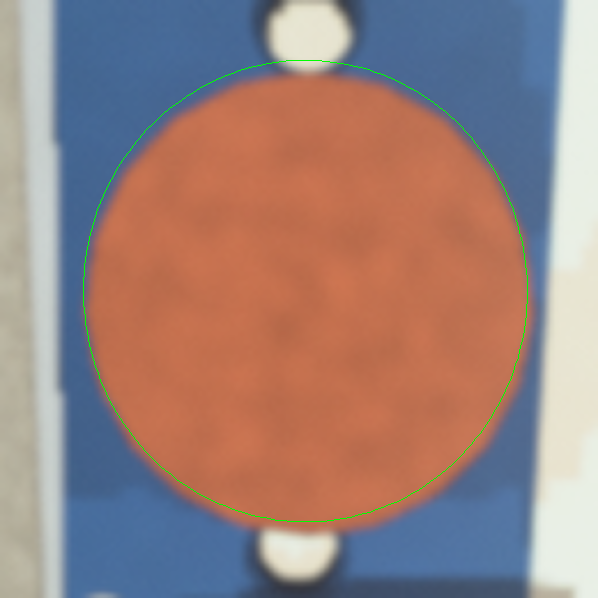

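jog_arm --motion '[[0.95,[-0.025,0.01,0],[0,0,0]],[0.95,[-0.025,0.02,0],[0,0,0]],[0.95,[-0.02,0.03,0],[0,0,0]],[0.95,[0,0.03,0],[0,0,0]],[0.95,[0,0.018,0],[0,0,0]],[0.95,[0,0,0],[0,0,0]],[0.95,[0,0,0],[0,0,0]]]'

```text
clock: 22.37
tcp_pos: [0.4258, -0.0369, 0.0631]
orientation: [-1.214, 1.208, -1.202]
contact_force: [-0.5, 0.8, 0.8]
grip_width: 0.0813
```

jog_arm --motion '[[0,[0,0,0],[0,0,0]],[0,[0,0,0],[0,0,0]],[0,[0,0,0],[0,0,0]],[0,[0,0,0],[0,0,0]]]' --force 30

```text
clock: 22.7
tcp_pos: [0.4277, -0.0381, 0.0653]
orientation: [-1.21, 1.206, -1.208]
contact_force: [-3.3, 2.4, 7.5]
grip_width: 0.0621
```

jog_arm --motion '[[0,[0,-0.002,0],[0,0,0]],[0,[0,0,0],[0,0,0]],[0,[-0.0008,0,-0.0003],[0,0,0]],[0,[-0.0009,0,0],[0,0,0]],[0,[0,0,0],[0,0,0]],[0,[0,0,0],[0,0,0]]]'

```text
clock: 23.2
tcp_pos: [0.4266, -0.0367, 0.0659]
orientation: [-1.211, 1.207, -1.206]
contact_force: [0.1, -1.3, -1.2]
grip_width: 0.062
```

```bash
python3 - <<'E'
from h import *
f=snap("wrist","w21")
p,Rt,o=pose();print(p.round(4),o["clock"],np.round(o["contact_force"],1))
overlay(f,[],(180,120,380,320),3,"w21o")
E
```

```text
[ 0.4266 -0.0366  0.0658] 23.25 [ 0.6 -0.2 -1. ]
```

View pics/w21o.png

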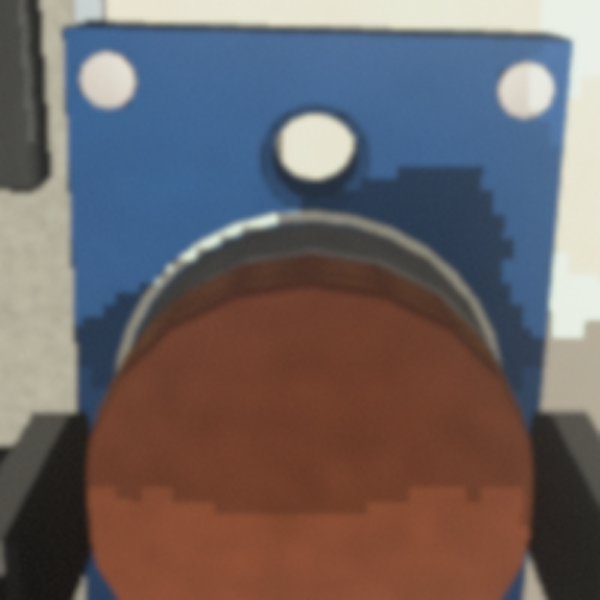

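jog_arm --motion '[[0,[0,0.001,0],[0,0,0]],[0,[0,0.0005,0],[0,0,0]],[0,[0,0,0],[0,0,0]],[0,[0,0,0],[0,0,0]]]'

```text
clock: 23.58
tcp_pos: [0.4267, -0.0366, 0.0652]
orientation: [-1.212, 1.207, -1.207]
contact_force: [-4.5, 0.4, 15.7]
grip_width: 0.0621
```

jog_arm --motion '[[0,[0,-0.001,0],[0,0,0]],[0,[0,0,0],[0,0,0]],[0,[0,0,0],[0,0,0]]]'

```text
clock: 23.83
tcp_pos: [0.4268, -0.0366, 0.0654]
orientation: [-1.211, 1.207, -1.207]
contact_force: [-0.5, -0.2, 2.4]
grip_width: 0.0616
```

jog_arm --motion '[[0.75,[0,0,0],[0,0,0]],[0.95,[0,0,0],[0,0,0]],[0.95,[0,0,0],[0,0,0]],[0.95,[0,-0.02,0],[0,0,0]],[0.95,[0,-0.03,0],[0,0,0]],[0.95,[0.02,-0.03,0],[0,0,0]],[0.95,[0.025,-0.02,0],[0,0,0]],[0.95,[0.025,-0.01,0],[0,0,0]],[0.95,[0,0,0],[0,0,0]],[0.95,[0,0,0],[0,0,0]]]'

```text
clock: 24.67
tcp_pos: [0.4271, -0.1081, 0.1759]
orientation: [-1.209, 1.209, -1.21]
contact_force: [-0.7, -0.2, -0.1]
grip_width: 0.0809
```

```bash
python3 - <<'E'
from h import *
f=snap("wrist","w22");f=snap("wrist","w22")
p,Rt,o=pose();print(p.round(4),f["xyz"].round(4),o["clock"])
print(topcircle(f,(.4273,-.039),.056))
c,n,N=disc(f,[.4273,-.0396,.056],ndir=[0,0,1]);print(c.round(4),n.round(3),N)
u,v=project(f,np.array([.4273,-.0395,.02]));u0,v0=int(u)-65,max(0,int(v)-65)
overlay(f,[(.4274,-.0391,.056,.0313,(0,255,0))],(u0,v0,u0+130,v0+130),4.6,"w22o")
cs=[.4392,-.2405,.0635];c,n,T=discpose(cs,[.182,-.475,.867]);print(c)
plan(p,Rt,c+.14*n,T,8)
E
```

```text
[ 0.4265 -0.1061  0.175 ] [ 0.4269 -0.0368  0.2984] 24.7667
(array([ 0.427 , -0.0394]), np.float64(0.0312), 274, np.float64(0.0002))
[ 0.427  -0.0386  0.0554] [-0.001  0.001  1.   ] 7389
[ 0.43758993 -0.2362979   0.055706  ]
n=8 row: [0.0246, -0.006, 0.0005], [-0.67, -2.54, 3.7]
```

View pics/w22o.png

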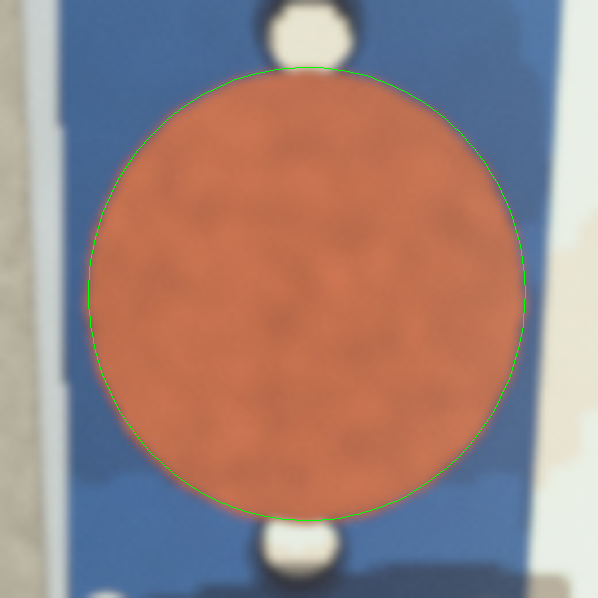

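Core now at (.4270,-.0394), centred within about 0.4 mm. On to the cap.

jog_arm --motion '[[1,[0.0246,-0.006,0.0005],[-0.67,-2.54,3.7]],[1,[0.0246,-0.006,0.0005],[-0.67,-2.54,3.7]],[1,[0.0246,-0.006,0.0005],[-0.67,-2.54,3.7]],[1,[0.0246,-0.006,0.0005],[-0.67,-2.54,3.7]],[1,[0.0246,-0.006,0.0005],[-0.67,-2.54,3.7]],[1,[0.0246,-0.006,0.0005],[-0.67,-2.54,3.7]],[1,[0.0246,-0.006,0.0005],[-0.67,-2.54,3.7]],[1,[0.0246,-0.006,0.0005],[-0.67,-2.54,3.7]],[1,[0,0,0],[0,0,0]],[1,[0,0,0],[0,0,0]]]'

```text
clock: 25.6
tcp_pos: [0.463, -0.3025, 0.1744]
orientation: [-1.034, 1.217, -0.532]
contact_force: [0.1, 1.1, 0.6]
grip_width: 0.0854
```

```bash
python3 - <<'E'
from h import *
f=snap("wrist","w23")
p,Rt,o=pose();print(p.round(4),o["clock"],o["grip_width"],np.round(o["joints"],2))
c,n,N=disc(f,[.4392,-.2405,.0645]);print(c.round(4),n.round(3),"az",np.degrees(np.arctan2(n[1],n[0])).round(1),N)
c,n,T=discpose(c,n);print("centre in tool",Rt.inv().apply(c-p).round(4))
plan(p,Rt,c+.012*n,T,8)
E
```

```text
[ 0.4632 -0.3009  0.1759] 25.65 0.08534263947205749 [ 1.06  0.7  -0.66  1.59  0.05  1.36  0.78]
[ 0.4365 -0.236   0.0654] [ 0.179 -0.465  0.867] az -69.0 5601
centre in tool [-0.0053  0.1398 -0.0016]
n=8 row: [-0.0007, 0.016, -0.0002], [-0.0, -0.0, -0.01]
```

View pics/w23.png

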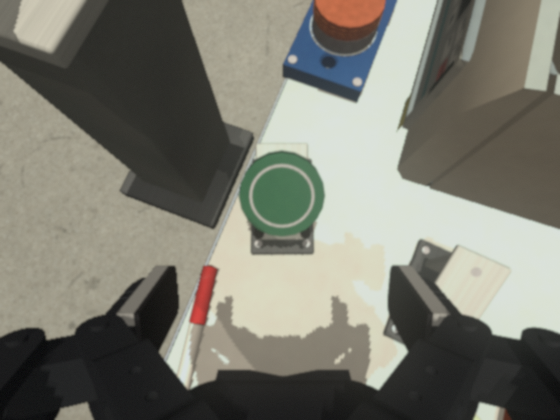

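The green cap with its bright ring is at (282,193), and the pen at (203,300) lies low and clear. Descend, settle, grip.

jog_arm --motion '[[1,[-0.0013,0.026,-0.0004],[0,0,0]],[1,[-0.0013,0.026,-0.0004],[0,0,0]],[1,[-0.0013,0.026,-0.0004],[0,0,0]],[1,[-0.0013,0.026,-0.0004],[0,0,0]],[1,[0,0.014,0],[0,0,0]],[1,[0,0.01,0],[0,0,0]],[1,[0,0,0],[0,0,0]],[1,[0,0,0],[0,0,0]],[1,[0,0,0],[0,0,0]]]'

```text
clock: 26.4
tcp_pos: [0.438, -0.2395, 0.0703]
orientation: [-1.037, 1.211, -0.536]
contact_force: [-0.0, -0.8, -0.5]
grip_width: 0.0851
```

jog_arm --motion '[[0,[0,0,0],[0,0,0]],[0,[0,0,0],[0,0,0]],[0,[0,0,0],[0,0,0]],[0,[0,0,0],[0,0,0]]]' --force 40

```text
clock: 26.73
tcp_pos: [0.4378, -0.2402, 0.0703]
orientation: [-1.037, 1.212, -0.537]
contact_force: [-1.2, -1.1, 5.1]
grip_width: 0.0617
```

jog_arm --motion '[[0,[0,-0.02,0],[0,0,0]],[0,[0,-0.025,0],[0,0,0]],[0,[0,-0.03,0],[0,0,0]],[0,[0,-0.03,0],[0,0,0]],[0,[0,-0.025,0],[0,0,0]]]'

```text
clock: 27.15
tcp_pos: [0.4606, -0.3013, 0.1837]
orientation: [-1.037, 1.212, -0.537]
contact_force: [0.6, 0.1, -2.0]
grip_width: 0.0619
```

```bash
python3 - <<'E'
from h import *
p,Rt,o=pose();print(p.round(4),o["clock"],o["grip_width"],np.round(o["contact_force"],1))
T=toolR([0,0,-1],[1,0,0])
plan(p,Rt,[.4272,-.112,.22],T,9)
E
```

```text
[ 0.4606 -0.3013  0.1837] 27.15 0.0618906382160639 [ 0.6  0.1 -2. ]
n=9 row: [-0.022, 0.0023, 0.0005], [0.6, 2.27, -3.28]
```

jog_arm --motion '[[0,[-0.022,0.0023,0.0005],[0.6,2.27,-3.28]],[0,[-0.022,0.0023,0.0005],[0.6,2.27,-3.28]],[0,[-0.022,0.0023,0.0005],[0.6,2.27,-3.28]],[0,[-0.022,0.0023,0.0005],[0.6,2.27,-3.28]],[0,[-0.022,0.0023,0.0005],[0.6,2.27,-3.28]],[0,[-0.022,0.0023,0.0005],[0.6,2.27,-3.28]],[0,[-0.022,0.0023,0.0005],[0.6,2.27,-3.28]],[0,[-0.022,0.0023,0.0005],[0.6,2.27,-3.28]],[0,[-0.022,0.0023,0.0005],[0.6,2.27,-3.28]],[0,[0,0,0],[0,0,0]]]'

```text
clock: 27.98
tcp_pos: [0.4263, -0.104, 0.219]
orientation: [-1.213, 1.202, -1.205]
contact_force: [-1.0, 0.8, -2.5]
grip_width: 0.0616
```

jog_arm --motion '[[0,[0,0,0],[0,0,0]],[0,[0,0,0],[0,0,0]],[0,[0,0,0],[0,0,0]],[0,[0,0,0],[0,0,0]]]'

```text
clock: 28.32
tcp_pos: [0.4266, -0.1115, 0.218]
orientation: [-1.208, 1.212, -1.209]
contact_force: [-0.7, 0.7, -2.1]
grip_width: 0.0616
```

```bash
python3 - <<'E'
from h import *
f=snap("wrist","w24")
p,Rt,o=pose();print(p.round(4),o["clock"],f["xyz"].round(4));print(Rt.as_matrix().round(3))
inhand(f,p,Rt);print(topcircle(f,(.4273,-.039),.056))
# visible hand-held disc offset in pure tool frame via front wall: compare all three images
T=toolR([0,0,-1],[1,0,0])
plan(p,Rt,[.4271,-.0382,.12],T,5)
im=f["image"][180:360,190:380,::-1];cv2.imwrite("pics/w24c.png",cv2.resize(im,None,fx=3,fy=3,interpolation=cv2.INTER_CUBIC))
E
```

```text
[ 0.4266 -0.1114  0.218 ] 28.3667 [ 0.4271 -0.0417  0.3412]
[[-0.001 -0.001  1.   ]
 [-1.     0.002 -0.001]
 [-0.002 -1.    -0.001]]
top in tool [-0.003   0.0064  0.0002] n tool [-0.003 -1.     0.001] circ x,z [-0.0009  0.0002] r 0.0314 extx -0.0327 0.0316
(array([ 0.4271, -0.0395]), np.float64(0.0312), 234, np.float64(0.00022))
n=5 row: [-0.0146, 0.0196, 0.0001], [0.01, -0.02, -0.02]
```

View pics/w24.png

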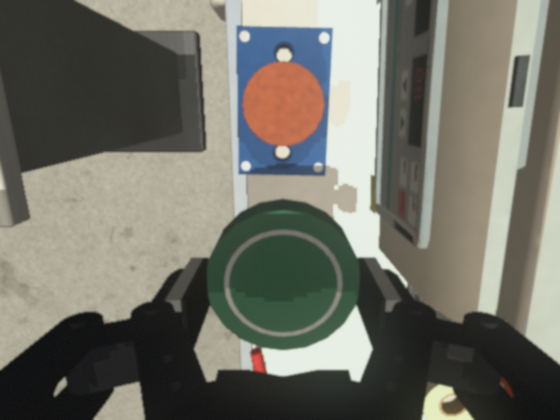

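jog_arm --motion '[[0,[-0.0145,0.0196,0.0001],[0,0,0]],[0,[-0.0145,0.0196,0.0001],[0,0,0]],[0,[-0.0145,0.0196,0],[0,0,0]],[0,[-0.0145,0.0196,0],[0,0,0]],[0,[-0.0141,0.0196,0],[0,0,0]],[0,[0,0.02,0],[0,0,0]],[0,[0,0.012,0],[0,0,0]],[0,[0,0,0],[0,0,0]],[0,[0,0,0],[0,0,0]],[0,[0,0,0],[0,0,0]]]'

```text
clock: 29.2
tcp_pos: [0.4274, -0.0384, 0.0888]
orientation: [-1.208, 1.21, -1.209]
contact_force: [0.0, 0.8, -1.9]
grip_width: 0.062
```

jog_arm --motion '[[0,[0,0,0],[0,0,0]],[0,[0,0,0],[0,0,0]],[0,[0,0,0],[0,0,0]]]'

```text
clock: 29.45
tcp_pos: [0.4272, -0.0383, 0.0889]
orientation: [-1.208, 1.209, -1.209]
contact_force: [0.2, 0.3, -2.1]
grip_width: 0.0618
```

jog_arm --motion '[[0,[0.001,0.004,-0.0002],[0,0,0]],[0,[0,0.002,0],[0,0,0]],[0,[0,0.001,0],[0,0,0]],[0,[0,0,0],[0,0,0]],[0,[0,0,0],[0,0,0]],[0,[0,0,0],[0,0,0]]]'

```text
clock: 29.95
tcp_pos: [0.4265, -0.0389, 0.0813]
orientation: [-1.21, 1.209, -1.207]
contact_force: [-0.5, -0.9, -2.2]
grip_width: 0.0621
```

```bash
python3 - <<'E'
from h import *
f=snap("wrist","w25")
p,Rt,o=pose();print(p.round(4),o["clock"],np.round(o["contact_force"],1))
overlay(f,[],(180,120,380,320),3,"w25o")
E
```

```text
[ 0.4266 -0.0389  0.0813] 30.0 [-0.3 -0.4 -2.4]
```

View pics/w25o.png

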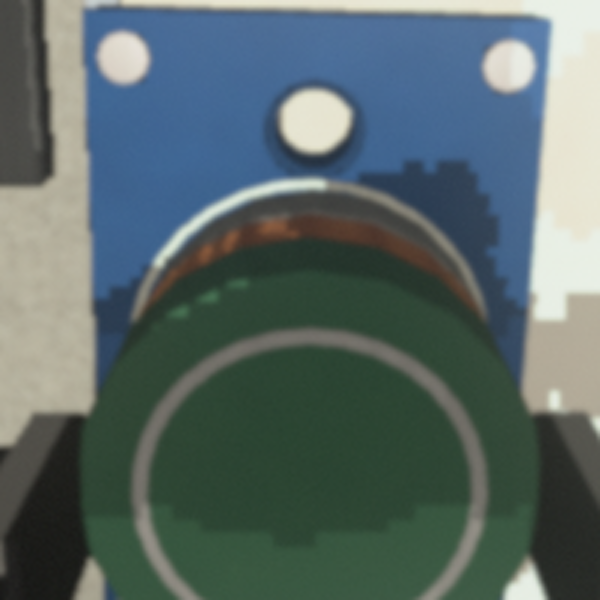

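jog_arm --motion '[[0,[0.0003,0.0006,0.0004],[0,0,0]],[0,[0,0.0004,0],[0,0,0]],[0,[0,0,0],[0,0,0]],[0,[0,0,0],[0,0,0]]]'

```text
clock: 30.33
tcp_pos: [0.4269, -0.0393, 0.0803]
orientation: [-1.209, 1.21, -1.208]
contact_force: [-0.8, -0.2, -1.6]
grip_width: 0.0619
```

jog_arm --motion '[[0,[0,0.0006,0],[0,0,0]],[0,[0,0.0003,0],[0,0,0]],[0,[0,0,0],[0,0,0]],[0,[0,0,0],[0,0,0]]]'

```text
clock: 30.67
tcp_pos: [0.427, -0.0392, 0.08]
orientation: [-1.21, 1.209, -1.208]
contact_force: [-3.4, 0.6, 8.0]
grip_width: 0.0615
```

jog_arm --motion '[[0,[0,-0.0004,0],[0,0,0]],[0,[0,0,0],[0,0,0]],[0,[0,0,0],[0,0,0]]]'

```text
clock: 30.92
tcp_pos: [0.427, -0.0393, 0.08]
orientation: [-1.209, 1.209, -1.208]
contact_force: [-2.9, 0.1, 5.0]
grip_width: 0.0622
```

jog_arm --motion '[[0.75,[0,0,0],[0,0,0]],[0.95,[0,0,0],[0,0,0]],[0.95,[0,0,0],[0,0,0]],[0.95,[0,-0.02,0],[0,0,0]],[0.95,[0,-0.03,0],[0,0,0]],[0.95,[0.02,-0.03,0],[0,0,0]],[0.95,[0.025,-0.02,0],[0,0,0]],[0.95,[0.025,-0.01,0],[0,0,0]],[0.95,[0,0,0],[0,0,0]],[0.95,[0,0,0],[0,0,0]]]'

```text
clock: 31.75
tcp_pos: [0.4273, -0.1109, 0.1902]
orientation: [-1.207, 1.211, -1.211]
contact_force: [0.6, 0.7, -0.2]
grip_width: 0.0811
```

```bash
python3 - <<'E'
from h import *
f=snap("wrist","w26");f=snap("wrist","w26")
p,Rt,o=pose();print(p.round(4),f["xyz"].round(4),o["clock"])
print(topcircle(f,(.4273,-.039),.074))
c,n,N=disc(f,[.4273,-.0396,.074],ndir=[0,0,1]);print(c.round(4),n.round(3),N)
u,v=project(f,np.array([.4273,-.0395,.02]));u0,v0=int(u)-65,max(0,int(v)-65)
overlay(f,[(.4273,-.0393,.074,.0313,(0,255,255))],(u0,v0,u0+130,v0+130),4.6,"w26o")
E
```

```text
[ 0.4267 -0.1088  0.1893] [ 0.4272 -0.0397  0.3128] 31.85
(array([ 0.4273, -0.0385]), np.float64(0.0311), 281, np.float64(0.00022))
[ 0.4273 -0.0376  0.0736] [-0.003  0.002  1.   ] 7688
```

View pics/w26o.png

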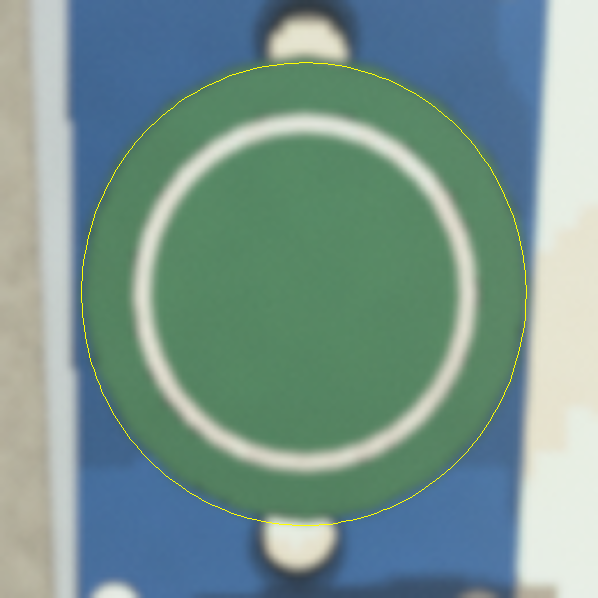

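Cap flat (normal vertical, top z 0.074) at (.4273,-.0385), within about 0.8 mm of centre. Now the yoke: move to view it from above.

jog_arm --motion '[[0.95,[-0.03,-0.012,0],[0,0,0]],[0.95,[-0.03,-0.012,0],[0,0,0]],[0.95,[-0.03,-0.012,0],[0,0,0]],[0.95,[-0.03,-0.012,0],[0,0,0]],[0.95,[-0.03,-0.012,0],[0,0,0]],[0.95,[-0.03,0,0],[0,0,0]],[0.95,[-0.03,0,0],[0,0,0]],[0.95,[-0.03,0,0],[0,0,0]],[0.95,[-0.03,0,0],[0,0,0]],[0.95,[-0.03,0,0],[0,0,0]]]'

```text
clock: 32.68
tcp_pos: [0.4255, 0.193, 0.2493]
orientation: [-1.212, 1.209, -1.205]
contact_force: [0.7, -0.1, -0.5]
grip_width: 0.0813
```

jog_arm --motion '[[0.95,[0,0,0],[0,0,0]],[0.95,[0,0,0],[0,0,0]],[0.95,[0,0,0],[0,0,0]],[0.95,[0,0,0],[0,0,0]]]'

```text
clock: 33.02
tcp_pos: [0.4264, 0.1896, 0.2494]
orientation: [-1.211, 1.21, -1.208]
contact_force: [1.1, -0.2, -0.5]
grip_width: 0.0813
```

```bash
python3 - <<'E'
from h import *
f=snap("wrist","w27")
p,Rt,o=pose();print(p.round(4),f["xyz"].round(4),o["clock"],np.round(o["joints"],2))
E
```

```text
[0.4267 0.1894 0.2496] [0.4269 0.2596 0.3725] 33.0667 [ 0.26  0.24 -0.92  1.99  0.23  1.02 -0.76]
```

View pics/w27.png

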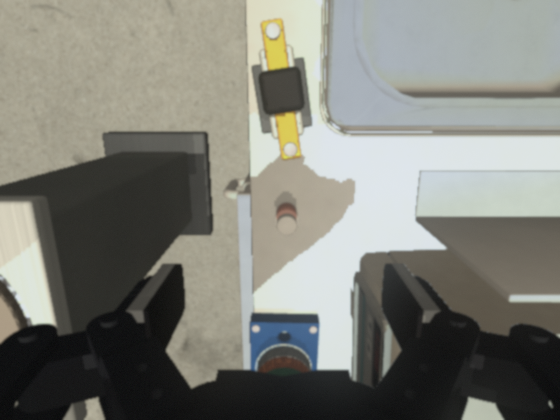

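```bash
python3 - <<'E'
from h import *
f=load("w27.npz");hsv=cv2.cvtColor(f["image"],cv2.COLOR_RGB2HSV);v,u=np.mgrid[:420,:560]
y=(hsv[...,0]>15)&(hsv[...,0]<35)&(hsv[...,1]>130)&(v<170)&(u>240)&(u<320)
k=(hsv[...,2]<75)&(v<130)&(v>55)&(u>250)&(u<315)
C=cloud(f)
k2=k&(C[...,2]>.12)
P=onplane(f,u[k2],v[k2],.131)[:,:2].astype(np.float32);r1=cv2.minAreaRect(P);print("knob",r1,P.mean(0),np.median(C[k2][:,2]),k2.sum())
ends=y&(np.abs(C[...,2]-.097)<.008);Q=onplane(f,u[ends],v[ends],.097)[:,:2].astype(np.float32);r2=cv2.minAreaRect(Q);print("bar",r2,np.median(C[ends][:,2]))
B=cv2.boxPoints(r2);print(B)
c,_,vv,_ =*cv2.fitLine(Q,cv2.DIST_L2,0,.01,.01)[:2],0,0
l=cv2.fitLine(Q,cv2.DIST_L2,0,.001,.001).ravel();print("line",l,"yaw of bar dir",np.degrees(np.arctan2(l[1],l[0])))
# plate hole axis in earlier views
g=load("w4.npz")
E
```

```text
knob ((0.4258788526058197, 0.269365131855011), (0.026810340583324432, 0.02589118666946888), 8.604236602783203) [0.4258511 0.269565 ] 0.1301377187343647 1686
bar ((0.4259195029735565, 0.2697720229625702), (0.014449375681579113, 0.09739236533641815), 8.938372611999512) 0.0963170045777047
[[0.41121653 0.31675434]
 [0.4263486  0.22054468]
 [0.44062248 0.2227897 ]
 [0.4254904  0.31899935]]
line [ 0.15108015 -0.9885215   0.42544755  0.27239046] yaw of bar dir -81.31047
```

```bash
python3 - <<'E'
from h import *
p,Rt,o=pose();a=np.radians(8.8)
T=toolR([0,0,-1],[np.cos(a),np.sin(a),0]);q=np.array([.4259,.2697,.19])
plan(p,Rt,q,T,4);plan(q,T,q-[0,0,.068],T,4)
E
```

```text
n=4 row: [-0.0201, 0.0149, 0.001], [0.02, -2.21, -0.0]
n=4 row: [0.0, 0.017, 0.0], [0.0, 0.0, 0.0]
```

jog_arm --motion '[[0.95,[-0.0201,0.0149,0.001],[0.02,-2.21,0]],[0.95,[-0.0201,0.0149,0.001],[0.02,-2.21,0]],[0.95,[-0.0201,0.0149,0.001],[0.02,-2.21,0]],[0.95,[-0.0201,0.0149,0.001],[0.02,-2.21,0]],[0.95,[0,0,0],[0,0,0]],[0.95,[0,0,0],[0,0,0]],[0.95,[0,0,0],[0,0,0]]]'

```text
clock: 33.65
tcp_pos: [0.4265, 0.2698, 0.1905]
orientation: [-1.277, 1.095, -1.096]
contact_force: [-0.3, -0.2, 0.2]
grip_width: 0.0808
```

```bash
python3 - <<'E'
from h import *
f=snap("wrist","w28")
p,Rt,o=pose();print(p.round(4),o["clock"]);print(Rt.as_matrix().round(3))
a=np.radians(8.8);T=toolR([0,0,-1],[np.cos(a),np.sin(a),0])
plan(p,Rt,[.4259,.2697,.122],T,4)
E
```

```text
[0.4267 0.2697 0.1908] 33.7
[[ 0.152  0.001  0.988]
 [-0.988  0.     0.152]
 [-0.    -1.     0.001]]
n=4 row: [-0.0, 0.0172, -0.0002], [-0.02, -0.01, -0.0]
```

View pics/w28.png

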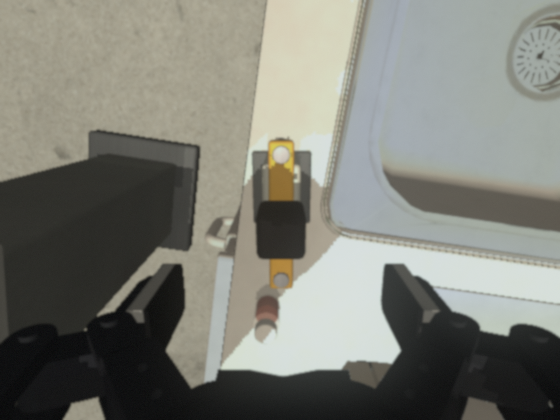

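The bar runs straight down the image at column 281, square to the jaws, with the knob at (280,230). Descend and grip.

jog_arm --motion '[[0.95,[0,0.0172,-0.0002],[0,0,0]],[0.95,[0,0.0172,-0.0002],[0,0,0]],[0.95,[0,0.0172,-0.0002],[0,0,0]],[0.95,[0,0.0172,-0.0002],[0,0,0]],[0.95,[0,0,0],[0,0,0]],[0.95,[0,0,0],[0,0,0]],[0.95,[0,0,0],[0,0,0]],[0.95,[0,0,0],[0,0,0]]]'

```text
clock: 34.37
tcp_pos: [0.4262, 0.2712, 0.123]
orientation: [-1.275, 1.094, -1.095]
contact_force: [-0.7, 0.7, 0.2]
grip_width: 0.0812
```

jog_arm --motion '[[0,[0,0,0],[0,0,0]],[0,[0,0,0],[0,0,0]],[0,[0,0,0],[0,0,0]],[0,[0,0,0],[0,0,0]],[0,[0,0,0],[0,0,0]],[0,[0,0,0],[0,0,0]],[0,[0,0,0],[0,0,0]]]' --force 60

```text
clock: 34.95
tcp_pos: [0.4254, 0.2711, 0.122]
orientation: [-1.277, 1.094, -1.094]
contact_force: [-2.0, -0.7, 5.8]
grip_width: 0.0271
```

Gripped at 27 mm. Lift straight up.

jog_arm --motion '[[0,[0,-0.015,0],[0,0,0]],[0,[0,-0.025,0],[0,0,0]],[0,[0,-0.03,0],[0,0,0]],[0,[0,-0.03,0],[0,0,0]],[0,[0,-0.03,0],[0,0,0]],[0,[0,0,0],[0,0,0]],[0,[0,0,0],[0,0,0]]]'

```text
clock: 35.53
tcp_pos: [0.4258, 0.2712, 0.2527]
orientation: [-1.275, 1.093, -1.095]
contact_force: [0.3, -0.2, -2.3]
grip_width: 0.027
```

```bash
python3 - <<'E'
from h import *
f=snap("wrist","w29")
p,Rt,o=pose();print(p.round(4),o["clock"],np.round(o["contact_force"],1),o["grip_width"])
a=np.radians(-1.3);T=toolR([0,0,-1],[np.cos(a),np.sin(a),0])
plan(p,Rt,[.427,-.02,.25],T,10)
E
```

```text
[0.4252 0.2703 0.2512] 35.5833 [-0.4 -0.2 -1.7] 0.026748631675247662
n=10 row: [0.029, 0.0001, -0.002], [-0.01, 1.02, -0.0]
```

View pics/w29.png

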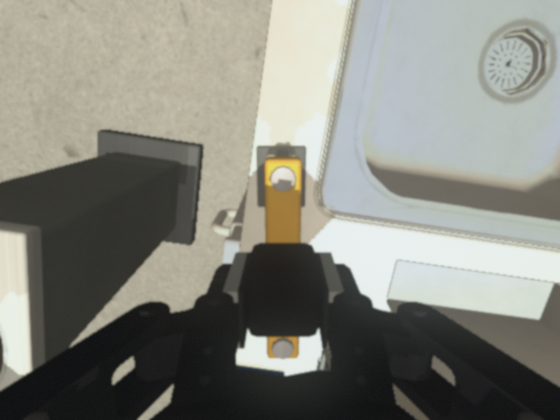

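```bash
python3 - <<'E'
from h import *
f=load("w29.npz");p=np.array([.4252,.2703,.2512]);o=pose()[2];Rt=R.from_rotvec(o["orientation"])
hsv=cv2.cvtColor(f["image"],cv2.COLOR_RGB2HSV);v,u=np.mgrid[:420,:560];C=cloud(f)
y=(hsv[...,0]>12)&(hsv[...,0]<35)&(hsv[...,1]>130)&(u>255)&(u<310)&(v>150)&(v<365)
print("bar z",np.percentile(C[y][:,2],[10,50,90]).round(4))
z=.2267
for nm,(c0,v0) in dict(far=(284,178),near=(284,347)).items():
    m=((u-c0)**2+(v-v0)**2<13**2)&(hsv[...,1]<110);
    print(nm,m.sum(),u[m].mean().round(1),v[m].mean().round(1),Rt.inv().apply(onplane(f,u[m].mean(),v[m].mean(),z)-p).round(4))
e=[v[y].min(),v[y].max()]
for vv in e: print("end",vv,Rt.inv().apply(onplane(f,284,vv,z)-p).round(4))
for vv in (200,225): 
    uu=u[vv][y[vv]];print("edges",vv,[Rt.inv().apply(onplane(f,k,vv,z)-p).round(4) for k in (uu.min()-.5,uu.max()+.5)])
E
```

```text
bar z [0.2262 0.227  0.2279]
far 489 283.4 178.2 [-0.0413  0.0245  0.0016]
near 401 282.7 348.3 [0.0441 0.0245 0.0013]
end 158 [-0.0499  0.0245  0.0019]
end 356 [0.0486 0.0245 0.002 ]
edges 200 [array([-0.0316,  0.0245, -0.0062]), array([-0.0316,  0.0245,  0.0086])]
edges 225 [array([-0.0202,  0.0245, -0.0059]), array([-0.0201,  0.0245,  0.0088])]
```

```bash
python3 - <<'E'
from h import *
p,Rt,o=pose();print(p)
a=np.radians(-1.3);T=toolR([0,0,-1],[np.cos(a),np.sin(a),0])
plan(p,Rt,[.4263,-.0382,.22],T,12)
E
```

```text
[0.42515925 0.27034413 0.25124668]
n=12 row: [0.0257, 0.0026, -0.0018], [-0.0, 0.85, -0.0]
```

jog_arm --motion '[[0,[0.0257,0.0026,-0.0018],[0,0.85,0]],[0,[0.0257,0.0026,-0.0018],[0,0.85,0]],[0,[0.0257,0.0026,-0.0018],[0,0.85,0]],[0,[0.0257,0.0026,-0.0018],[0,0.85,0]],[0,[0.0257,0.0026,-0.0018],[0,0.85,0]],[0,[0.0257,0.0026,-0.0018],[0,0.85,0]],[0,[0.0257,0.0026,-0.0018],[0,0.85,0]],[0,[0.0257,0.0026,-0.0018],[0,0.85,0]],[0,[0.0257,0.0026,-0.0018],[0,0.85,0]],[0,[0.0257,0.0026,-0.0018],[0,0.85,0]]]'

```text
clock: 36.42
tcp_pos: [0.4285, 0.0119, 0.2236]
orientation: [-1.213, 1.207, -1.203]
contact_force: [0.8, 0.5, -1.4]
grip_width: 0.0269
```

jog_arm --motion '[[0,[0.0257,0.0026,-0.0018],[0,0.85,0]],[0,[0.0257,0.0026,-0.0018],[0,0.85,0]],[0,[0,0,0],[0,0,0]],[0,[0,0,0],[0,0,0]],[0,[0,0,0],[0,0,0]],[0,[0,0,0],[0,0,0]]]'

```text
clock: 36.92
tcp_pos: [0.4261, -0.0368, 0.2196]
orientation: [-1.198, 1.226, -1.223]
contact_force: [-0.0, 0.5, -1.4]
grip_width: 0.0272
```

```bash
python3 - <<'E'
from h import *
f=snap("wrist","w30")
p,Rt,o=pose();print(p.round(4),o["clock"],np.round(o["contact_force"],1));print(Rt.as_matrix().round(3))
a=np.radians(-1.3);T=toolR([0,0,-1],[np.cos(a),np.sin(a),0])
plan(p,Rt,[.4263,-.0382,.143],T,4)
E
```

```text
[ 0.4263 -0.0367  0.2198] 36.9667 [ 0.1 -0.4 -2.1]
[[-0.021  0.     1.   ]
 [-1.     0.002 -0.021]
 [-0.002 -1.     0.   ]]
n=4 row: [0.0004, 0.0192, 0.0], [-0.0, 0.03, -0.02]
```

View pics/w30.png

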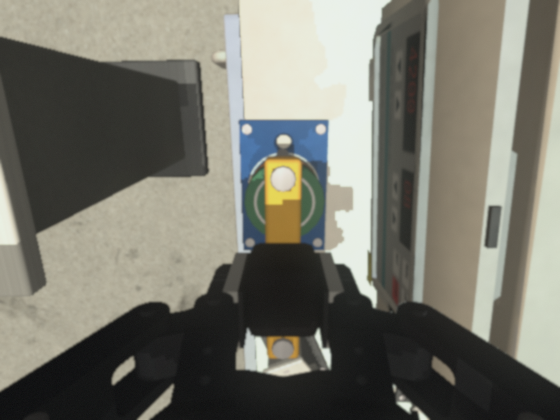

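jog_arm --motion '[[0,[0.0004,0.0192,0],[0,0.03,-0.02]],[0,[0.0004,0.0192,0],[0,0.03,-0.02]],[0,[0.0004,0.0192,0],[0,0.03,-0.02]],[0,[0.0004,0.0192,0],[0,0.03,-0.02]],[0,[0,0,0],[0,0,0]],[0,[0,0,0],[0,0,0]],[0,[0,0,0],[0,0,0]],[0,[0,0,0],[0,0,0]]]'

```text
clock: 37.63
tcp_pos: [0.4274, -0.0391, 0.1445]
orientation: [-1.196, 1.225, -1.229]
contact_force: [1.3, -0.9, -2.1]
grip_width: 0.027
```

```bash
python3 - <<'E'
from h import *
f=snap("wrist","w31");g=snap("side","s31");snap("scene","c31")
p,Rt,o=pose();print(p.round(4),o["clock"],np.round(o["contact_force"],1));print(Rt.as_matrix().round(3))
im=f["image"][60:260,180:380,::-1];cv2.imwrite("pics/w31c.png",cv2.resize(im,None,fx=3,fy=3,interpolation=cv2.INTER_CUBIC))
h=load("c31.npz");a=cv2.resize(h["image"][200:300,230:340,::-1],None,fx=5,fy=5,interpolation=cv2.INTER_CUBIC);cv2.imwrite("pics/c31c.png",a)
E
```

```text
[ 0.427  -0.0395  0.1442] 37.7833 [-0.4 -0.5 -0.9]
[[-0.025  0.002  1.   ]
 [-1.    -0.001 -0.025]
 [ 0.001 -1.     0.002]]
```

View pics/w31c.png

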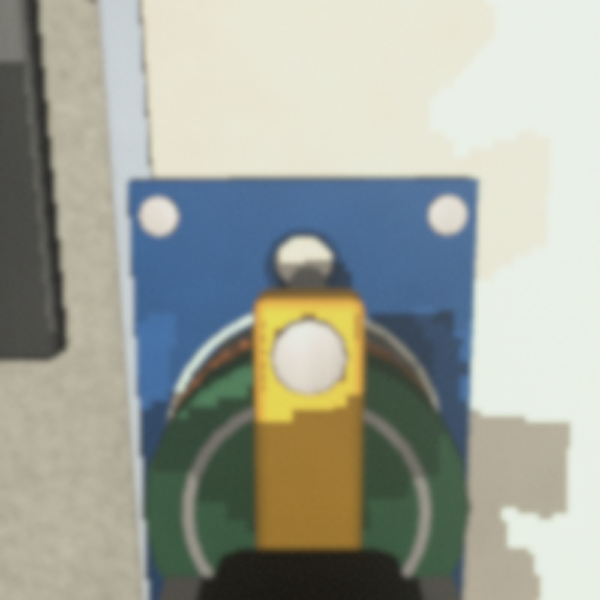

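View pics/c31c.png

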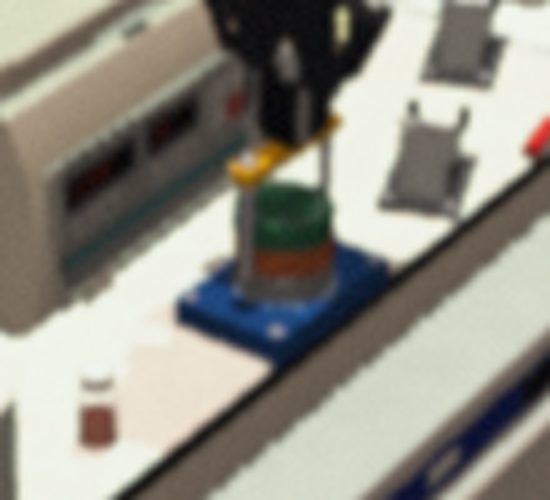

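jog_arm --motion '[[0,[-0.0016,0.004,-0.0008],[-0.1,-0.1,-0.1]],[0,[0,0.004,0],[0,0,0]],[0,[0,0,0],[0,0,0]],[0,[0,0,0],[0,0,0]],[0,[0,0,0],[0,0,0]]]'

```text
clock: 38.2
tcp_pos: [0.4256, -0.0378, 0.1352]
orientation: [-1.201, 1.226, -1.227]
contact_force: [-0.3, 0.1, -1.7]
grip_width: 0.0267
```

```bash
python3 - <<'E'
from h import *
f=snap("wrist","w32")
p,Rt,o=pose();print(p.round(4),o["clock"],np.round(o["contact_force"],1));print(Rt.as_matrix().round(3))
im=f["image"][70:220,205:355,::-1];cv2.imwrite("pics/w32c.png",cv2.resize(im,None,fx=4,fy=4,interpolation=cv2.INTER_CUBIC))
E
```

```text
[ 0.4257 -0.0378  0.1353] 38.25 [-0.3  0.6 -2. ]
[[-0.023 -0.001  1.   ]
 [-1.    -0.002 -0.023]
 [ 0.002 -1.    -0.001]]
```

View pics/w32c.png

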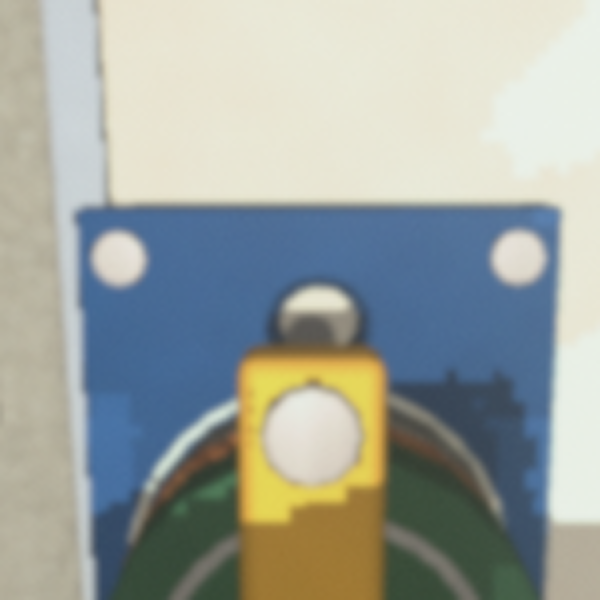

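jog_arm --motion '[[0,[-0.001,0.002,0.0004],[0.1,0,0]],[0,[0,0.003,0],[0,0,0]],[0,[0,0,0],[0,0,0]],[0,[0,0,0],[0,0,0]]]'

```text
clock: 38.58
tcp_pos: [0.4259, -0.0368, 0.1301]
orientation: [-1.2, 1.225, -1.228]
contact_force: [0.1, -0.1, -2.4]
grip_width: 0.027
```

```bash
python3 - <<'E'
from h import *
f=snap("wrist","w33")
p,Rt,o=pose();print(p.round(4),o["clock"],np.round(o["contact_force"],1));print(Rt.as_matrix().round(3))
im=f["image"][70:220,205:355,::-1];cv2.imwrite("pics/w33c.png",cv2.resize(im,None,fx=4,fy=4,interpolation=cv2.INTER_CUBIC))
E
```

```text
[ 0.426  -0.0368  0.1302] 38.6333 [-0.  -0.5 -1.7]
[[-0.023  0.     1.   ]
 [-1.    -0.002 -0.023]
 [ 0.002 -1.     0.   ]]
```

View pics/w33c.png

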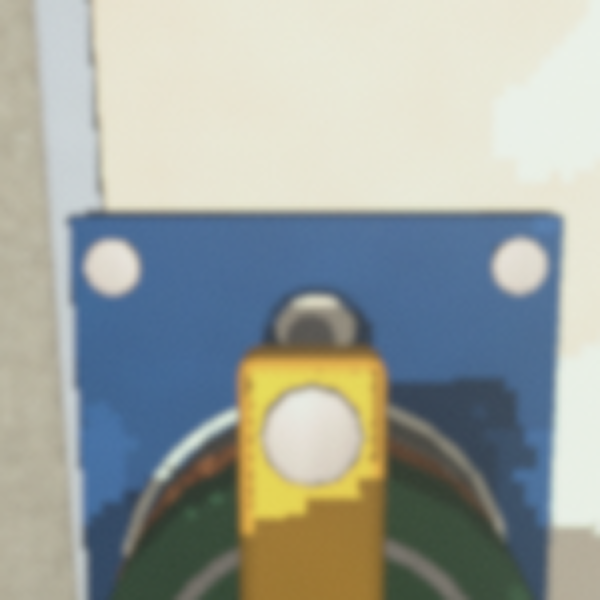

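Leg centred in the hole (313 vs 317 px). Continue down, watching the force.

jog_arm --motion '[[0,[-0.0003,0.002,0.0003],[0,0,0]],[0,[0,0.002,0],[0,0,0]],[0,[0,0.002,0],[0,0,0]],[0,[0,0,0],[0,0,0]],[0,[0,0,0],[0,0,0]]]'

```text
clock: 39.05
tcp_pos: [0.4262, -0.0365, 0.1242]
orientation: [-1.2, 1.225, -1.228]
contact_force: [0.6, -0.1, -1.6]
grip_width: 0.0274
```

jog_arm --motion '[[0,[0,0.003,0],[0,0,0]],[0,[0,0.003,0],[0,0,0]],[0,[0,0.003,0],[0,0,0]],[0,[0,0.0015,0],[0,0,0]],[0,[0,0,0],[0,0,0]],[0,[0,0,0],[0,0,0]]]'

```text
clock: 39.55
tcp_pos: [0.4263, -0.0365, 0.1137]
orientation: [-1.199, 1.225, -1.228]
contact_force: [-0.3, 0.2, -0.6]
grip_width: 0.027
```

```bash
python3 - <<'E'
from h import *
f=snap("wrist","w34")
p,Rt,o=pose();print(p.round(4),o["clock"],np.round(o["contact_force"],1),np.round(o["moment"],2))
im=f["image"][70:220,205:355,::-1];cv2.imwrite("pics/w34c.png",cv2.resize(im,None,fx=4,fy=4,interpolation=cv2.INTER_CUBIC))
E
```

```text
[ 0.4264 -0.0365  0.1138] 39.6 [ 0.4 -0.8 -1.3] [ 0.02 -0.    0.  ]
```

View pics/w34c.png

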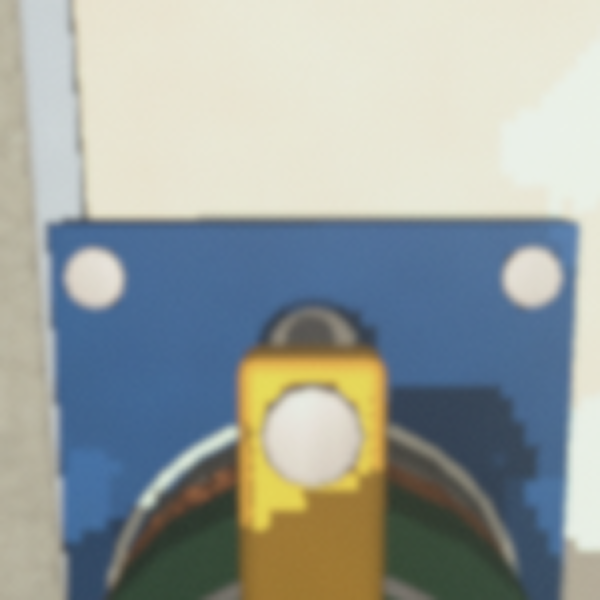

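jog_arm --motion '[[0,[0,0.0015,0],[0,0,0]],[0,[0,0.0008,0],[0,0,0]],[0,[0,0,0],[0,0,0]],[0,[0,0,0],[0,0,0]]]'

```text
clock: 39.93
tcp_pos: [0.4264, -0.0366, 0.1115]
orientation: [-1.199, 1.225, -1.228]
contact_force: [-0.3, 0.3, -2.6]
grip_width: 0.027
```

jog_arm --motion '[[0,[0,0.0006,0],[0,0,0]],[0,[0,0.0005,0],[0,0,0]],[0,[0,0,0],[0,0,0]],[0,[0,0,0],[0,0,0]]]'

```text
clock: 40.27
tcp_pos: [0.4265, -0.0366, 0.111]
orientation: [-1.2, 1.224, -1.229]
contact_force: [-2.1, -1.3, 6.5]
grip_width: 0.0275
```

Contact exactly at the expected height. Ease off, release, lift.

jog_arm --motion '[[0,[0,-0.0003,0],[0,0,0]],[0,[0,0,0],[0,0,0]],[0.45,[0,0,0],[0,0,0]],[0.65,[0,0,0],[0,0,0]],[0.65,[0,0,0],[0,0,0]],[0.65,[0,0,0],[0,0,0]],[0.65,[0,0,0],[0,0,0]]]'

```text
clock: 40.85
tcp_pos: [0.4264, -0.0366, 0.1107]
orientation: [-1.199, 1.225, -1.228]
contact_force: [0.8, 0.4, 0.4]
grip_width: 0.0554
```

jog_arm --motion '[[0.65,[0,-0.01,0],[0,0,0]],[0.65,[0,-0.02,0],[0,0,0]],[0.65,[0,-0.025,0],[0,0,0]],[0.65,[0,-0.03,0],[0,0,0]],[0.65,[0.02,-0.03,0],[0,0,0]],[0.65,[0.025,-0.01,0],[0,0,0]],[0.65,[0.025,0,0],[0,0,0]],[0.65,[0,0,0],[0,0,0]],[0.65,[0,0,0],[0,0,0]],[0.65,[0,0,0],[0,0,0]]]'

```text
clock: 41.68
tcp_pos: [0.4245, -0.1058, 0.2361]
orientation: [-1.199, 1.225, -1.228]
contact_force: [0.7, 0.6, -0.9]
grip_width: 0.0556
```

```bash
python3 - <<'E'
from h import *
f=snap("wrist","w35");snap("side","s35");h=snap("scene","c35")
p,Rt,o=pose();print(p.round(4),o["clock"],np.round(o["contact_force"],1),o["grip_width"])
cv2.imwrite("pics/c35c.png",cv2.resize(h["image"][200:300,230:340,::-1],None,fx=5,fy=5,interpolation=cv2.INTER_CUBIC))
u,v=project(f,np.array([.4273,-.0395,.05]));u0,v0=int(u)-70,max(0,int(v)-85)
overlay(f,[],(u0,v0,u0+140,v0+170),3.5,"w35c")
E
```

```text
[ 0.4246 -0.1052  0.2358] 41.8333 [-1.  -0.2 -0. ] 0.05539792823050959
```

View pics/w35c.png

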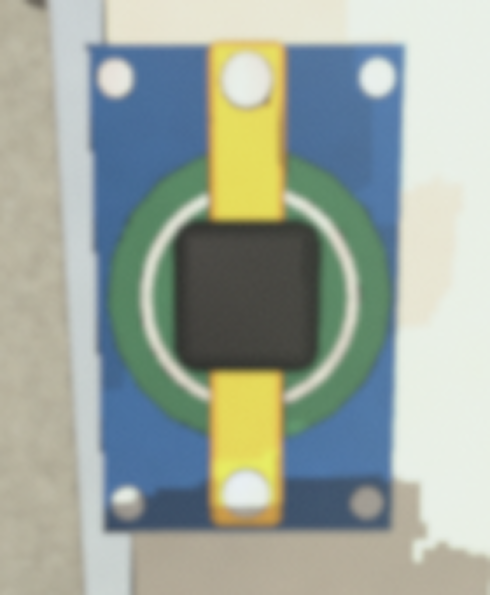

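View pics/c35c.png

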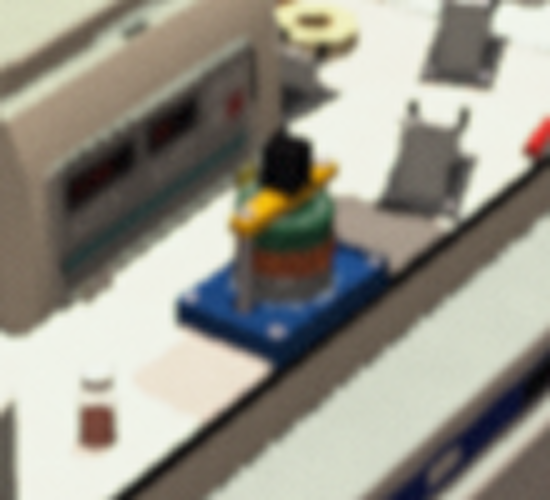

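View pics/s35.png

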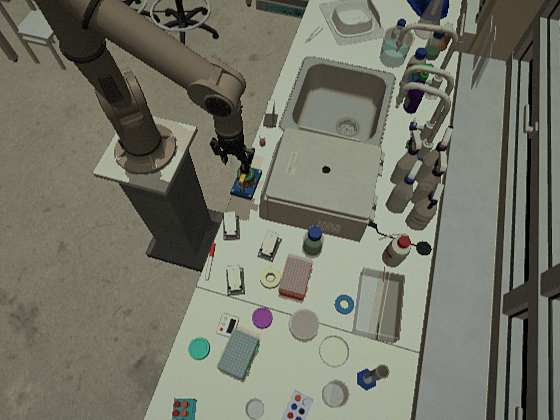

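The yoke bar (245,280 in the crop) lies centred across the cap; legs are in the holes, cradles are empty, and the bystanders are unmoved. One last level check, then hand in.

```bash
python3 - <<'E'
from h import *
from bench import r
f=load("w35.npz");C=cloud(f);hsv=cv2.cvtColor(f["image"],cv2.COLOR_RGB2HSV)
y=(hsv[...,0]>15)&(hsv[...,0]<35)&(hsv[...,1]>130)&(C[...,2]>.07)&(C[...,2]<.1)&(np.abs(C[...,0]-.427)<.02)
Y=C[y];print("bar z +y,-y",np.median(Y[Y[:,1]>0][:,2]).round(4),np.median(Y[Y[:,1]<-.075][:,2]).round(4),"expected .086; mean xy",Y.mean(0).round(4))
print(topcircle(f,(.4273,-.039),.074))
s0,s1=load("a_side.npz"),load("s35.npz");d=np.abs(s0["image"].astype(int)-s1["image"]).sum(-1)
for n,(u,v) in dict(marker=(210,262),tape=(270,277),bottle=(315,238),box=(295,277),timer=(228,324),vial=(263,142)).items(): print(n,d[v-8:v+8,u-8:u+8].mean().round(1))
print(r.hand_in())
E
```

```text
bar z +y,-y 0.0852 0.085 expected .086; mean xy [ 0.427  -0.035   0.0852]
(array([ 0.4368, -0.0386]), np.float64(0.0222), 48, np.float64(0.00059))
marker 12.6
tape 7.9
bottle 10.1
box 8.0
timer 9.5
vial 10.2
the job is handed in; nothing more can be done
None
```

The test stack is built on the blue plate: grey stone, then reddish-brown core, then green cap, with the yoke set over it. I handed the job in at about 42 s of the 72 s allowed.

**Disc positions:** looking straight down after each placing, I measured how far each disc sat from the ring's middle (about y -0.0393 m).

| Disc | Distance from the ring's middle | Note |
|---|---|---|
| Stone | about 0.3 mm | not measured again after the core was regripped on it; later pictures showed it sitting evenly in the ring |
| Core | about 0.3 mm | first sat about 1 mm off; after three regrips it came right |
| Cap | about 0.8 mm | left as it was, still inside the ring |

**Yoke:** both ends of the bar read level, at 0.0852 and 0.0850 m against an expected 0.086 m. The bar met the cap at the expected height. I saw one leg inside its hole; the other I judge from the level bar and the overhead view.

**Other things:** all six bystanders looked unchanged in the side camera's before and after pictures. The gripper was clear of everything when I handed in.

**Checks that failed or disagreed:**
- My last check on the cap's centre failed, because the yoke covers most of it, so the cap's figure is from before the yoke went on.
- Slanted wrist pictures disagreed with straight-down ones by 1 to 2 mm, and I went by the straight-down ones.

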